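# Clamp the dripper arm of a pour-over stand at its height line

## Robot

A 7-joint arm with a two-finger parallel gripper is mounted at the origin on a cart in front of the work surface, level with it; the furniture and walls round the work are solid. World frame = base frame: x ahead of the robot, y to its left, z up, the work surface at z = 0. Lengths are in m, angles in rad, forces in N, time in s.
With the tool pointing down it reaches from about 0.425 to 0.875 m from the base axis. Payload 4.7 kg.
Tool frame: the origin (TCP) lies at the very end of the fingers, on their centre line; the grasp point (between the pads) lies 19 mm behind it; z points along the fingers, y is the line along which they close (so a half turn about z gives the same grasp; the last joint's range is limited). The gripper opens to 87 mm and grips with 3 to 60 N. Pads are 19 mm wide; open, the fingers measure 117 mm over their backs; the gripper's body (75 mm by 190 mm) begins 51 mm behind the grasp point.
Start: joints at [-1.165, 0.321, -0.07, 1.45, 0.023, 1.371, -0.057], TCP at [0.248, 0.601, 0.187] pointing down, gripper open.
Joint ranges: [-2.86, 2.86], [-0.3, 2.09], [-1.38, 1.24], [0.06, 2.45], [-1.56, 4.7], [0.09, 2.05], [-2.69, 2.69]. Speed limits (rad/s): [2.57, 2.57, 3.14, 3.14, 3.14, 3.14, 3.14].

## Interface

Orientations are given as a rotation vector (axis times angle).
In Python, from bench import ctrl, vision gives the robot as it stands.
- The arm moves only by the tool jog_arm, never from a script. Its argument "increments" is a list of rows, each an object of numbers: "tx", "ty", "tz": the shift along the tool's x, y, z in mm; "wx", "wy", "wz": the turn, a rotation vector about the tool's x, y, z in rad; "gripper": the opening, from 0 (shut) to 1 (fully open). In form: [{"tx": .., "ty": .., "tz": .., "wx": .., "wy": .., "wz": .., "gripper": ..}, ...]. A call has exactly 5 rows; each row is the pose to reach, as a shift and turn from the pose commanded when the call began, along the tool's axes at that moment; what a row does not reach only later rows make up. A row lasts 1/12 s, in which the tool goes at most 41.7 mm and 7.16 degrees, less where a joint would pass 70% of its speed; a pose out of reach is approached as far as the arm can. A call with a gripper value outside its range is refused whole. The fingers move at their own pace and stop on an object; "grip_force" is the grip in N (left out, the last holds). Time passes only in rows, so rows that repeat a pose let the fingers close, or fill a call up. It gives the time, the measured TCP pose, the force, the opening and the grip force at its end, in the units of the state.
- ctrl.get_state(): the state, without advancing time (a new reading comes with each control period).
- vision.get_image(name): name is "scene" or "top"; returns a dict with "color" (480x640x3 uint8, blue, green, red), "fx", "fy", "cx", "cy" (pixels), "extrinsics" (4x4, takes a point from world to camera coordinates). Camera axes: x right, y down, z forward; pixel columns grow to the right and rows downward; lengths in m; the calibration is good to about 2 mm. A picture is of the moment at which its call begins. There is no depth.
- ctrl.close_job(): hands the job in; it is judged then, once.
Trained networks look in the newest picture that a camera, given by its name, has taken for a name from the list of things; names that differ only in an ending like _2 or _b are one class to them, and where a whole thing is asked for, a point or a joint stands for the part that bears it (a point fixed in the world has none). Each returns a list of dicts, best first, with "conf" (0 to 1); they miss things now and then, are a little off and sometimes report something else, mostly with a low value. They report only what shows in the picture. A call takes as long as a camera call.
- vision.spot_in(camera, thing): "bbox" ([left, top, right, bottom] in pixels, round what is visible of it).
The state is a dict: "time": time; "joint_positions": joint angles; "qd": joint speeds; "joint_torque": joint torques, N m; "position": TCP position; "tool_rot": TCP orientation; "ft_force": force on the tool from outside, world axes, zero at the start; "torque": the same for the moment, N m; "grip_width": opening from 0.0 (shut) to 1.0 (fully open); "grip_force": force on a finger pad.
Only numpy, scipy, OpenCV 4.12 (cv2) and the standard library are available. Lean on these libraries where they do the work, as an engineer would, in place of code of your own. Each camera call takes 0.05 s, during which the arm holds its last target. There are 200 camera calls.

## Task

Set up the pour-over coffee stand for the mug: pick up the dripper arm with its cam lever still open, fit its square collar over the square post with the ring over the mug, and lower it until the collar's bottom edge is level with the top edge of the upper dark line on the post. Hold it there for a moment, then, still holding it at the line, squeeze the cam lever fully closed so that the collar is clamped. Finish while still gripping the clamped arm - do not let go - and leave the mug and the things around undisturbed.

Things in the scene. Friction and masses are not known exactly. Their poses are not given: they have to be found in the camera images.
- stand: Pour-over stand, fixed. Dark wooden base 140 x 110 x 14 mm, from 25 mm behind the post (+x) to 115 mm in front (-x), and a bright steel square post, 20 x 20 mm, sides along the stand's x and y. Origin on the worktop under the post's axis, z up. Two dark lines, each 3 mm high, run round the post, their top edges 135 mm (upper) and 105 mm (lower) above the worktop.
- mark (a point): Point on the post's axis at the height of the top edge of the upper dark line (135 mm above the worktop). Axes as the stand's.
- post_top (a point): Centre of the post's top end, 196 mm above the worktop. The last 11 mm of the post taper from 20 to 11 mm square.
- cup_place (a point): Point on the base's upper face (14 mm above the worktop), 78 mm in front of the post's axis (stand's -x), where the mug stands; the ring must end above it.
- dripper_arm: Loose dripper arm, 0.18 kg: black collar, web and steel ring, lying as it is used. Origin at the centre of the bore's lower mouth, on the underside; z up the bore, -x to the ring, cam lever on the right (-y). Collar 44 mm high, x = -34 to 18 mm, flat left face y = +16 mm; square through bore 22.4 mm, sides along x and y. Pin ears stand out to y = -27 mm at x = 0 to 12, keep fingers off them.
- bore (a point): Centre of the bore's lower mouth (same as the dripper arm's origin): on the collar's bottom edge.
- ring_centre (a point): Centre of the ring, on the underside plane, 78 mm from the bore's axis (arm's -x). Ring 10 mm high, outer diameter 80, inner 62 mm.
- lever (a joint): Angle of the steel cam lever, rad: 0 closed (along the collar's side, cam clamping the post), 0.55 fully open. Upright pin at x = 6, y = -22 mm of the arm; lever points to -x, 32 mm to the axis of its round 8 mm tip. Stiff: it stays where left; a grip up to 10 N leaves it open, 20 to 40 N closes it. Above 0.3 the bore is free; closed without the post it blocks the bore.
- lever_tip (a point): Outer side of the lever's tip at half height, 22 mm above the collar's underside; the tip spans 13 to 31 mm above it.
- mug: Loose white mug, 82 mm across and 94 mm high, handle to the stand's right (-y), standing on the base under the place of the ring. Origin under the mug, 15 mm from its axis towards the handle. To be left standing as it is.
- dripper: Bystander: white ceramic filter cone with a loop handle, 106 mm wide at the rim, 86 mm high. Origin at its foot.
- coffee_tin: Bystander: orange canister with a wooden lid, 87 x 87 x 110 mm. Origin under it.
- salt: Bystander: salt shaker, 44 mm across, 90 mm high. Origin under it.
- tea_light: Bystander: tea light, 38 mm across, 16 mm high. Origin under it.
- fish_tin: Bystander: flat food tin, 86 mm across, 40 mm high. Origin under it.
- grip (a point): Point of the arm at x = -23, y = +16, z = 22 mm, on the collar's flat left face opposite the lever's tip. Grip across the arm's y: one finger here, the other on the lever's tip; 59 mm wide with the lever open, 42 mm closed. The post keeps this face in place, so while the lever closes the middle of the grip must travel about 8 mm towards this face (+y of the arm).

How it is judged:
On the way, in this order (a step that is already met when the one before it is completed fails the run):
1. the collar is on the post, above the upper line, ring towards the mug, with the lever open (z of bore in the frame of mark between 0.012 and 0.05 m and horizontal distance between bore and mark below 0.005 m and angle between dripper_arm's own z axis and vertical below 0.08 rad and horizontal distance between ring_centre and cup_place below 0.018 m and value of joint lever above 0.3 rad), for 0.1 s.
2. the arm is held by the gripper with the collar's bottom edge at the upper line, lever still open (z of bore in the frame of mark between -0.005 and 0.005 m and horizontal distance between bore and mark below 0.005 m and angle between dripper_arm's own z axis and vertical below 0.08 rad and horizontal distance between ring_centre and cup_place below 0.018 m and value of joint lever above 0.3 rad and contact force between the fingers and dripper_arm above 1 N), for 0.3 s.
At the end, for the whole second after the job is handed in: collar upright on the post, bottom edge within 5 mm of the upper line's top edge, ring centre within 18 mm of above the mug's place, lever under 0.06 rad, arm at rest, off the mug and gripped with over 3 N; mug upright and within 40 mm of its place (z of bore in the frame of mark between -0.005 and 0.005 m and horizontal distance between bore and mark below 0.005 m and angle between dripper_arm's own z axis and vertical below 0.08 rad and horizontal distance between ring_centre and cup_place below 0.018 m and value of joint lever below 0.06 rad and contact force between the fingers and dripper_arm above 3 N and linear speed of dripper_arm below 0.02 m/s and contact force between mug and dripper_arm below 0.3 N and angle between mug's own z axis and vertical below 0.1 rad and horizontal distance between mug and cup_place below 0.04 m); the arm keeps its last pose, push and grip.
It fails at once if the lever is squeezed shut while the collar is away from the upper line (value of joint lever below 0.12 rad and distance between bore and mark above 0.012 m).
It fails at once if the mug is knocked or pushed (distance of mug from where it was at the start of the episode above 0.03 m or angle between mug's own z axis and vertical above 0.3 rad).
It fails at once if something standing around is knocked or pushed away (distance of any of dripper, coffee_tin, salt, tea_light, fish_tin from where it was at the start of the episode above 0.04 m).
It also fails if it takes over 48 s, if anything falls off the work surface, if the arm or the gripper's body presses on something with over 40 N, if the wrist force passes 120 N, or if a joint passes its speed limit or range.

## Working session

There is one attempt and no reset: what is moved stays moved. The work goes in short steps, Python scripts to look and compute and a tool call to move; the robot and the scene stay as the last step left them, time stands still between calls to the robot, and variables do not carry over. Pictures are saved under pics/ and viewed, at most 10 in all, crops included, and the job is handed in when it is done.

Besides the shell and the picture viewer there is one more tool, called after "Call:" as name(argument=value, ...) on one line, values as JSON. jog_arm: Moves the arm, as the interface text tells. Its arguments: {"type":"object","properties":{"increments":{"type":"array"},"grip_force":{"type":"number"}},"required":["increments"]}

```bash
mkdir -p pics; ls; cat > h.py <<'E'
import numpy as np, cv2
from scipy.spatial.transform import Rotation as R
from bench import ctrl, vision
E
python3 - <<'E'
from h import *
s=ctrl.get_state(); print(s)
for c in ("scene","top"):
    im=vision.get_image(c); cv2.imwrite(f"pics/{c}0.png",im["color"])
    print(c,im["fx"],im["fy"],im["cx"],im["cy"],im["extrinsics"].tolist() if hasattr(im["extrinsics"],'tolist') else im["extrinsics"])
    np.savez(f"cam_{c}.npz",K=np.array([[im["fx"],0,im["cx"]],[0,im["fy"],im["cy"]],[0,0,1]]),E=np.array(im["extrinsics"]))
    for t in ("stand","dripper_arm","lever","mug","dripper","coffee_tin","salt","tea_light","fish_tin"):
        print(t,[(np.round(d["bbox"]).tolist(),round(d["conf"],2)) for d in vision.spot_in(c,t)[:2]])
print(ctrl.get_state()["time"])
E
```

```text
pics
{'time': 0.0, 'joint_positions': array([-1.16491406,  0.32183028, -0.07007987,  1.45169063,  0.02264765,
        1.37079163, -0.05688961]), 'qd': array([-0.00012402,  0.00068258,  0.00105343,  0.00145304,  0.00048667,
        0.00010804,  0.00020333]), 'joint_torque': array([ 3.54800859e-04, -4.91295433e+01, -4.03698161e-01, -3.12528348e+01,
       -6.39633369e-02,  4.39421798e-02,  1.74645506e-04]), 'position': array([0.24802355, 0.6001396 , 0.18554899]), 'tool_rot': array([-6.11365388e-01, -3.08129465e+00,  3.01484881e-03]), 'ft_force': array([ 0.3745829 ,  0.9732131 , -0.26926807]), 'torque': array([ 0.00386969,  0.04590121, -0.05439416]), 'grip_force': 0.0, 'grip_width': 1.0010234001796452}
scene 614.6805567608093 614.6805567608093 323.3487141853818 241.90648857265148 [[-0.8274491809167968, -0.5614380111873962, 0.010733712967265382, 0.4619245984943277], [-0.41978485806075444, 0.6057583199398572, -0.6758975741682715, 0.22955453440962348], [0.3729725538736525, -0.5637767443036144, -0.736917401503983, 1.5680020873057499], [0.0, 0.0, 0.0, 1.0]]
stand [([214.0, 310.0, 259.0, 396.
[... 481 characters left out ...]
30753122961301525, 0.09296645310126801], [-0.9931218069829014, -0.027488769925842472, -0.11381319792968105, 0.5236628347148913], [0.11457156626136664, -0.027794870017162635, -0.9930260829430141, 1.2545922248843988], [0.0, 0.0, 0.0, 1.0]]
stand [([142.0, 230.0, 196.0, 300.0], 0.83)]
dripper_arm [([254.0, 234.0, 290.0, 297.0], 0.61)]
lever [([285.0, 243.0, 294.0, 254.0], 0.44)]
mug [([138.0, 260.0, 199.0, 299.0], 0.57)]
dripper [([397.0, 241.0, 449.0, 300.0], 0.91), ([340.0, 260.0, 383.0, 297.0], 0.23)]
coffee_tin [([451.0, 228.0, 501.0, 277.0], 0.6)]
salt [([439.0, 209.0, 463.0, 233.0], 0.75)]
tea_light [([226.0, 211.0, 239.0, 226.0], 0.59)]
fish_tin [([339.0, 260.0, 383.0, 298.0], 0.81)]
1.0
```

View pics/scene0.png

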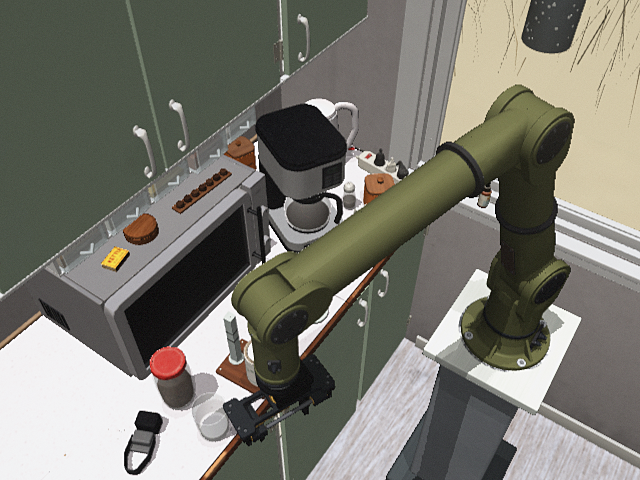

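```bash
python3 -c "
import cv2
i=cv2.imread('pics/top0.png')[195:315,120:320];cv2.imwrite('pics/top0c.png',cv2.resize(i,None,fx=4,fy=4,interpolation=cv2.INTER_CUBIC))"
```

```text
(no output)
```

View pics/top0c.png

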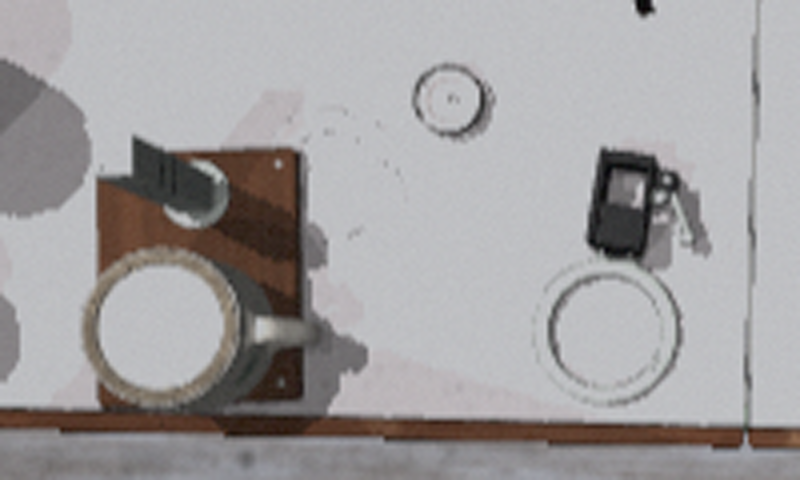

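```bash
cat >> h.py <<'E'
C={c:(lambda d:(d["K"],d["E"]))(np.load(f"cam_{c}.npz")) for c in ("scene","top")}
def proj(c,P):
    K,E=C[c]; p=(np.atleast_2d(P)@E[:3,:3].T+E[:3,3])@K.T; return p[:,:2]/p[:,2:]
def back(c,uv,z):
    K,E=C[c]; o=-E[:3,:3].T@E[:3,3]; uv=np.atleast_2d(uv)
    d=np.c_[uv,np.ones(len(uv))]@np.linalg.inv(K).T@E[:3,:3]
    return o+d*((z-o[2])/d[:,2])[:,None]
def place(P,x,y,yaw,z=0):
    return R.from_euler('z',yaw).apply(np.atleast_2d(P))+[x,y,z]
def box(x0,x1,y0,y1,z): return np.array([[x0,y0,z],[x1,y0,z],[x1,y1,z],[x0,y1,z],[x0,y0,z]])
def circ(x,y,r,z):
    a=np.linspace(0,2*np.pi,50); return np.c_[x+r*np.cos(a),y+r*np.sin(a),0*a+z]
STAND=[box(-.115,.025,-.055,.055,.014),box(-.01,.01,-.01,.01,.185),box(-.0055,.0055,-.0055,.0055,.196),box(-.01,.01,-.01,.01,.135),box(-.01,.01,-.01,.01,.014)]
ARM=[box(-.034,.018,-.016,.016,.044),box(-.0112,.0112,-.0112,.0112,.044),circ(-.078,0,.04,.01),circ(-.078,0,.031,.01)]
def overlay(c,img,crop,f,models):
    l,t,r,b=crop
    im=cv2.resize(img[t:b,l:r],None,fx=f,fy=f,interpolation=cv2.INTER_CUBIC)
    for m,pose in models:
        for k,L in enumerate(m):
            q=(proj(c,place(L,*pose))-[l,t]+.5)*f
            cv2.polylines(im,[np.round(q).astype(int)],False,[(0,255,0),(0,0,255),(255,255,0),(255,0,255),(0,200,255)][k],1)
    return im
E
python3 - <<'E'
from h import *
f=lambda a:np.array(a)/4+[120,195]
print("cam",[-C[c][1][:3,:3].T@C[c][1][:3,3] for c in C])
print("base corners",back("top",f([[300,150],[300,400],[97,178],[97,402]]),.014).round(4))
print("ringc",back("top",f([[609,332]]),.01).round(4))
col=back("top",f([[603,148],[655,155],[590,250],[642,258]]),.044); print("collar",col.round(4))
E
```

```text
cam [array([-0.10623909,  1.00429057,  1.30568521]), array([0.37407677, 0.14216147, 1.30258354])]
base corners [[0.5316 0.3917 0.014 ]
 [0.3946 0.3849 0.014 ]
 [0.513  0.5015 0.014 ]
 [0.3908 0.4943 0.014 ]]
ringc [[0.436  0.2188 0.01  ]]
collar [[0.5335 0.2234 0.044 ]
 [0.5305 0.1952 0.044 ]
 [0.4781 0.2284 0.044 ]
 [0.4746 0.2004 0.044 ]]
```

```bash
python3 - <<'E'
from h import *
t=cv2.imread("pics/top0.png"); s=cv2.imread("pics/scene0.png")
st=(STAND,(.508,.445,.05)); ar=(ARM,(.512,.211,-.1))
a=overlay("top",t,(132,222,212,302),5,[st]); b=overlay("top",t,(242,222,304,302),5,[ar])
c=overlay("scene",s,(208,300,288,400),5,[st]); 
a=np.hstack([a,b]); im=np.zeros((a.shape[0],800,3),np.uint8); im[:, :a.shape[1]]=a[:,:800]
c=cv2.resize(c,None,fx=.5,fy=.5) if 0 else c
cv2.imwrite("pics/ov1.png",im); cv2.imwrite("pics/ov2.png",c)
E
```

```text
(no output)
```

View pics/ov1.png

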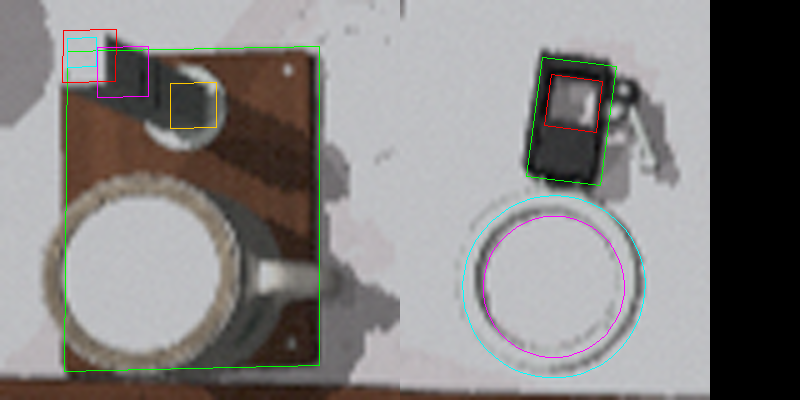

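View pics/ov2.png

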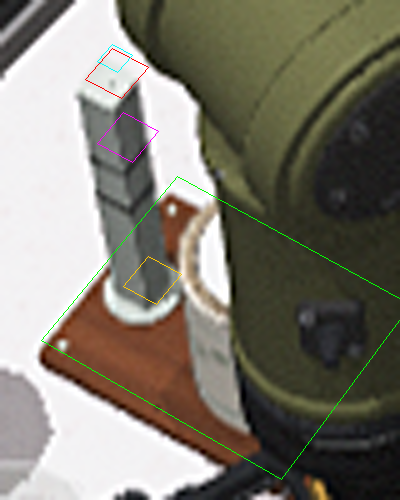

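The network boxes and overlays agree. In the top view the stand's base edges are at crop columns 62–322, with the post top near (85,60). The collar is at (542–617, 50–195) and the ring centre at (555,288). In the scene view the post top is about 15 crop px (3 image px) below my first guess, so I'm shifting the stand to about (0.5055, 0.448). Next I'll work out the first move.

```bash
cat >> h.py <<'E'
def go(x,y,z,yaw):
    """tool-axes move from the measured pose to TCP (x,y,z), pointing down, tool x at yaw+pi"""
    s=ctrl.get_state(); T=R.from_rotvec(s["tool_rot"])
    G=R.from_euler('z',yaw)*R.from_euler('y',np.pi)
    print("t",round(s["time"],2),"pos",s["position"].round(4),"f",s["ft_force"].round(1),"grip",round(s["grip_width"],3),round(s["grip_force"],1))
    print("move mm",(1e3*T.inv().apply(np.array([x,y,z])-s["position"])).round(1),"rv",(T.inv()*G).as_rotvec().round(4))
E
python3 -c "
from h import *
go(.4878,.1999,.18,-.1)"
```

```text
t 1.0 pos [0.2483 0.6007 0.1867] f [0.3 0.  0.2] grip 1.004 0.0
move mm [-374.4 -279.     6.7] rv [ 0.000e+00  1.000e-04 -2.918e-01]
```

Call:
jog_arm(increments=[{"tx": -32, "ty": -24, "wz": -0.06, "gripper": 1}, {"tx": -64, "ty": -48, "wz": -0.12, "gripper": 1}, {"tx": -96, "ty": -72, "wz": -0.18, "gripper": 1}, {"tx": -128, "ty": -95, "wz": -0.24, "gripper": 1}, {"tx": -160, "ty": -119, "wz": -0.292, "gripper": 1}], grip_force=8)

```text
validation failed for argument at $.in...
```

```bash
python3 -c "
from h import *
go(.4878,.1999,.16,-.1)"
```

```text
t 1.0 pos [0.2483 0.6007 0.1867] f [0.3 0.  0.2] grip 1.004 0.0
move mm [-374.4 -279.    26.7] rv [ 0.000e+00  1.000e-04 -2.918e-01]
```

Apparently every field is needed.

Call:
jog_arm(increments=[{"tx": -32, "ty": -24, "tz": 0, "wx": 0, "wy": 0, "wz": -0.06, "gripper": 1}, {"tx": -64, "ty": -48, "tz": 0, "wx": 0, "wy": 0, "wz": -0.12, "gripper": 1}, {"tx": -96, "ty": -72, "tz": 0, "wx": 0, "wy": 0, "wz": -0.18, "gripper": 1}, {"tx": -128, "ty": -95, "tz": 0, "wx": 0, "wy": 0, "wz": -0.24, "gripper": 1}, {"tx": -160, "ty": -119, "tz": 0, "wx": 0, "wy": 0, "wz": -0.292, "gripper": 1}], grip_force=8)

```text
time: 1.42
position: [0.3514, 0.4281, 0.1868]
tool_rot: [0.152, 3.138, 0.001]
ft_force: [0.2, 0.9, -0.7]
grip_width: 1.002
grip_force: 0.0
```

```bash
python3 -c "
from h import *
go(.4878,.1999,.15,-.1)"
```

```text
t 1.42 pos [0.3514 0.4281 0.1868] f [ 0.2  0.9 -0.7] grip 1.002 0.0
move mm [-157.7 -214.    36.7] rv [0.0005 0.0003 0.0034]
```

Call:
jog_arm(increments=[{"tx": -23, "ty": -31, "tz": 0, "wx": 0, "wy": 0, "wz": 0, "gripper": 1}, {"tx": -46, "ty": -62, "tz": 0, "wx": 0, "wy": 0, "wz": 0, "gripper": 1}, {"tx": -69, "ty": -93, "tz": 0, "wx": 0, "wy": 0, "wz": 0, "gripper": 1}, {"tx": -92, "ty": -124, "tz": 0, "wx": 0, "wy": 0, "wz": 0, "gripper": 1}, {"tx": -115, "ty": -155, "tz": 10, "wx": 0, "wy": 0, "wz": 0, "gripper": 1}])

```text
time: 1.83
position: [0.4516, 0.263, 0.1788]
tool_rot: [0.156, 3.134, 0.005]
ft_force: [1.0, 0.9, 0.0]
grip_width: 0.999
grip_force: 0.0
```

Call:
jog_arm(increments=[{"tx": -15, "ty": -20, "tz": 20, "wx": 0, "wy": 0, "wz": 0, "gripper": 1}, {"tx": -30, "ty": -42, "tz": 35, "wx": 0, "wy": 0, "wz": 0, "gripper": 1}, {"tx": -43, "ty": -59, "tz": 60, "wx": 0, "wy": 0, "wz": 0, "gripper": 1}, {"tx": -43, "ty": -59, "tz": 86, "wx": 0, "wy": 0, "wz": 0, "gripper": 1}, {"tx": -43, "ty": -59, "tz": 86, "wx": 0, "wy": 0, "wz": 0, "gripper": 1}])

```text
time: 2.25
position: [0.4838, 0.1977, 0.0861]
tool_rot: [-0.162, -3.13, 0.007]
ft_force: [-1.4, -0.3, -0.9]
grip_width: 1.001
grip_force: 0.0
```

```bash
python3 - <<'E'
from h import *
go(.4878,.1999,.005,-.1)
s=ctrl.get_state(); p=s["position"]
print("scene/top tcp px",proj("scene",p),proj("top",p))
a=vision.get_image("top")["color"]; b=vision.get_image("scene")["color"]
cv2.imwrite("pics/top1.png",a); cv2.imwrite("pics/scene1.png",b)
ar=(ARM,(.512,.211,-.1)); st=(STAND,(.5055,.448,.05))
u,v=map(int,proj("scene",[.512,.211,.05])[0]); 
A=overlay("top",a,(230,215,310,305),5,[ar]); B=overlay("scene",b,(u-60,v-60,u+20,v+30),5,[ar])
cv2.imwrite("pics/ov3.png",np.hstack([A,B])); print(u,v)
E
```

```text
t 2.25 pos [0.4838 0.1977 0.0861] f [-1.4 -0.3 -0.9] grip 1.001 0.0
move mm [-4.4  3.  81. ] rv [-0.0049 -0.0069 -0.0032]
scene/top tcp px [[304.42082078 276.31635152]] [[281.04608033 253.49913254]]
292 283
```

View pics/ov3.png

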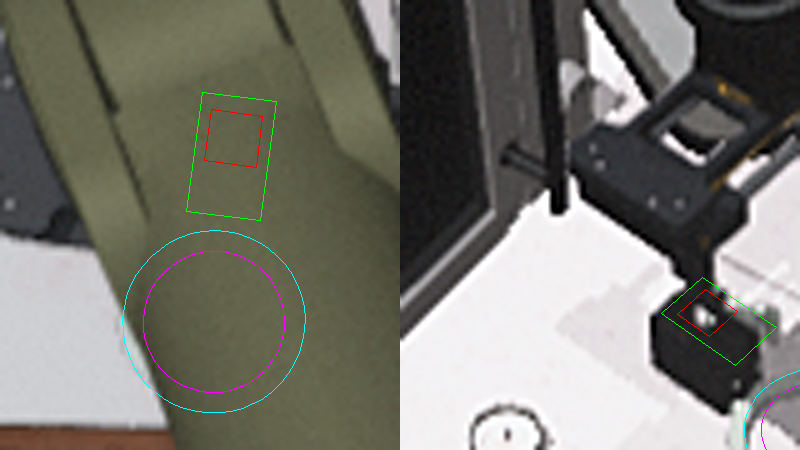

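The scene view shows the collar about 1 px from where I predicted it, with the gripper above it. Descending now.

Call:
jog_arm(increments=[{"tx": -4, "ty": 3, "tz": 25, "wx": 0, "wy": 0, "wz": 0, "gripper": 1}, {"tx": -4, "ty": 3, "tz": 50, "wx": 0, "wy": 0, "wz": 0, "gripper": 1}, {"tx": -4, "ty": 3, "tz": 65, "wx": 0, "wy": 0, "wz": 0, "gripper": 1}, {"tx": -4, "ty": 3, "tz": 76, "wx": 0, "wy": 0, "wz": 0, "gripper": 1}, {"tx": -4, "ty": 3, "tz": 80, "wx": 0, "wy": 0, "wz": 0, "gripper": 1}])

```text
time: 2.77
position: [0.4906, 0.2048, 0.0107]
tool_rot: [-0.154, -3.138, -0.001]
ft_force: [-0.2, 0.4, 0.3]
grip_width: 1.004
grip_force: 0.0
```

```bash
python3 -c "
from h import *
go(.4878,.1999,.005,-.1)"
```

```text
t 2.77 pos [0.4906 0.2048 0.0107] f [-0.2  0.4  0.3] grip 1.004 0.0
move mm [ 2.3 -5.2  5.7] rv [ 0.0004 -0.0001  0.0021]
```

Call:
jog_arm(increments=[{"tx": 2, "ty": -5, "tz": 3, "wx": 0, "wy": 0, "wz": 0, "gripper": 1}, {"tx": 2, "ty": -5, "tz": 5, "wx": 0, "wy": 0, "wz": 0, "gripper": 1}, {"tx": 2, "ty": -5, "tz": 5, "wx": 0, "wy": 0, "wz": 0, "gripper": 1}, {"tx": 2, "ty": -5, "tz": 5, "wx": 0, "wy": 0, "wz": 0, "gripper": 0.75}, {"tx": 2, "ty": -5, "tz": 5, "wx": 0, "wy": 0, "wz": 0, "gripper": 0.6}])

```text
time: 3.18
position: [0.489, 0.1992, 0.0066]
tool_rot: [0.157, 3.136, 0.001]
ft_force: [0.1, 0.5, 0.1]
grip_width: 0.922
grip_force: 0.0
```

Call:
jog_arm(increments=[{"tx": 0, "ty": 0, "tz": 0, "wx": 0, "wy": 0, "wz": 0, "gripper": 0.6}, {"tx": 0, "ty": 0, "tz": 0, "wx": 0, "wy": 0, "wz": 0, "gripper": 0.5}, {"tx": 0, "ty": 0, "tz": 0, "wx": 0, "wy": 0, "wz": 0, "gripper": 0.4}, {"tx": 0, "ty": 0, "tz": 0, "wx": 0, "wy": 0, "wz": 0, "gripper": 0.3}, {"tx": 0, "ty": 0, "tz": 0, "wx": 0, "wy": 0, "wz": 0, "gripper": 0.3}])

```text
time: 3.6
position: [0.4886, 0.1993, 0.0059]
tool_rot: [0.156, 3.137, 0.001]
ft_force: [0.7, 1.2, 1.3]
grip_width: 0.553
grip_force: 0.5
```

```bash
python3 - <<'E'
from h import *
go(.4878,.1999,.005,-.1)
E
```

```text
t 3.6 pos [0.4886 0.1993 0.0059] f [0.7 1.2 1.3] grip 0.553 0.5
move mm [0.9 0.5 0.9] rv [0.0007 0.0005 0.0005]
```

Call:
jog_arm(increments=[{"tx": 0, "ty": 0, "tz": 0, "wx": 0, "wy": 0, "wz": 0, "gripper": 0.9}, {"tx": 0, "ty": 0, "tz": 0, "wx": 0, "wy": 0, "wz": 0, "gripper": 0.9}, {"tx": 0, "ty": 0, "tz": 0, "wx": 0, "wy": 0, "wz": 0, "gripper": 0.9}, {"tx": 0, "ty": 0, "tz": 0, "wx": 0, "wy": 0, "wz": 0, "gripper": 0.9}, {"tx": 0, "ty": 0, "tz": 0, "wx": 0, "wy": 0, "wz": 0, "gripper": 0.9}])

```text
time: 4.02
position: [0.4883, 0.1986, 0.0056]
tool_rot: [-0.157, -3.138, 0.0]
ft_force: [-0.3, -0.7, 0.6]
grip_width: 0.839
grip_force: 0.0
```

```bash
python3 - <<'E'
from h import *
go(.4878,.1999,.005,-.1)
b=vision.get_image("scene")["color"]; cv2.imwrite("pics/scene2.png",b)
for t in ("dripper_arm","lever","lever_tip"): print(t,[(np.round(d["bbox"]).tolist(),round(d["conf"],2)) for d in vision.spot_in("scene",t)[:2]])
B=overlay("scene",b,(245,240,365,330),6,[])
cv2.imwrite("pics/ov4.png",B)
E
```

```text
t 4.02 pos [0.4883 0.1986 0.0056] f [-0.3 -0.7  0.6] grip 0.839 0.0
move mm [0.6 1.2 0.6] rv [-0.0002 -0.0002  0.0001]
dripper_arm [([294.0, 280.0, 335.0, 323.0], 0.75)]
lever [([336.0, 242.0, 369.0, 276.0], 0.29)]
lever_tip [([294.0, 285.0, 331.0, 319.0], 0.5)]
```

View pics/ov4.png

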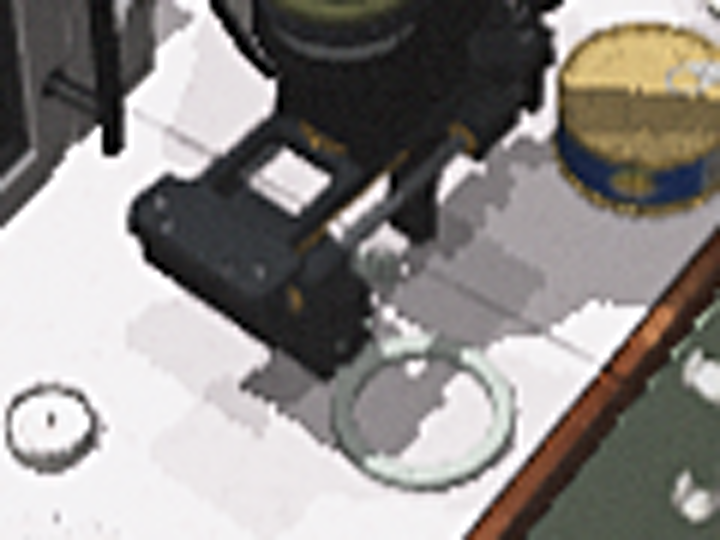

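```bash
python3 - <<'E'
from h import *
b=np.array([-1.4,1.3])
print("ring",back("scene",np.array([[315.8,309.2]])-b,.01).round(4),"pred ring",place([-.078,0,.01],.512,.211,-.1))
for th in (.55,.4,.3,.2,.1,0): print(th,(proj("scene",place([.006-.032*np.cos(th),-.022-.032*np.sin(th),.031],.512,.211,-.1))+b).round(1))
for z in (.031,.022): print(back("scene",np.array([[308.5,283.5]])-b,z).round(4))
E
```

```text
ring [[0.4318 0.2151 0.01  ]] pred ring [[0.43438968 0.21878701 0.01      ]]
0.55 [[307.3 284.7]]
0.4 [[306.9 286.1]]
0.3 [[306.5 287. ]]
0.2 [[305.9 287.8]]
0.1 [[305.3 288.6]]
0 [[304.5 289.4]]
[[0.4868 0.1695 0.031 ]]
[[0.491  0.1636 0.022 ]]
```

The view shows the ring moved a few mm, and the lever tip is near (308,284), partly hidden. The 48 mm width is suspicious, so I'll rise and look at the lever unobstructed.

Call:
jog_arm(increments=[{"tx": 0, "ty": 0, "tz": -30, "wx": 0, "wy": 0, "wz": 0, "gripper": 1}, {"tx": 0, "ty": 0, "tz": -65, "wx": 0, "wy": 0, "wz": 0, "gripper": 1}, {"tx": 0, "ty": 0, "tz": -105, "wx": 0, "wy": 0, "wz": 0, "gripper": 1}, {"tx": 0, "ty": 0, "tz": -145, "wx": 0, "wy": 0, "wz": 0, "gripper": 1}, {"tx": 0, "ty": 0, "tz": -175, "wx": 0, "wy": 0, "wz": 0, "gripper": 1}])

```text
time: 4.63
position: [0.4892, 0.1991, 0.1843]
tool_rot: [0.157, 3.135, 0.003]
ft_force: [1.1, 1.3, -0.6]
grip_width: 0.997
grip_force: 0.0
```

```bash
python3 - <<'E'
from h import *
go(.4878,.1999,.005,-.1)
b=vision.get_image("scene")["color"]; cv2.imwrite("pics/scene3.png",b)
for t in ("dripper_arm","lever"): print(t,[(np.round(d["bbox"]).tolist(),round(d["conf"],2)) for d in vision.spot_in("scene",t)[:2]])
B=overlay("scene",b,(270,250,350,330),7,[])
cv2.imwrite("pics/ov5.png",B)
E
```

```text
t 4.63 pos [0.4892 0.1991 0.1843] f [ 1.1  1.3 -0.6] grip 0.997 0.0
move mm [  2.    0.3 179.3] rv [0.002  0.0029 0.0001]
dripper_arm [([286.0, 277.0, 334.0, 323.0], 0.71), ([216.0, 309.0, 289.0, 399.0], 0.61)]
lever [([300.0, 282.0, 311.0, 288.0], 0.54)]
```

View pics/ov5.png

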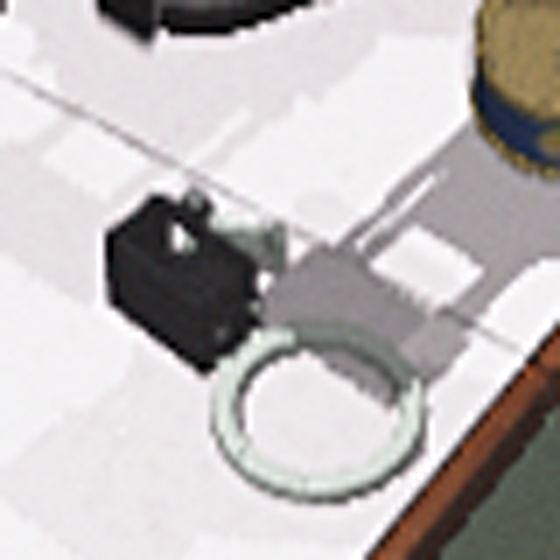

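```bash
python3 - <<'E'
from h import *
from scipy.optimize import least_squares
b=np.array([-1.4,1.3]); f=lambda a:np.array(a)/7+[270,250]-.5
P=np.array([[.018,-.016,.044],[.018,.016,.044],[.018,.016,0],[-.034,.016,0],[-.078,0,.006]])
U=f([[157,195],[107,237],[110,292],[207,372],[320,412]])
for free in (0,1):
    fun=lambda q:(proj("scene",place(P,*q[:3]))+(q[3:] if free else b)-U).ravel()
    r=least_squares(fun,[.512,.211,-.1]+([0,0] if free==2 else ([-1.4,1.3] if free else [])),x_scale=[.001,.001,.01]+([1,1] if free else []))
    if free: continue
    print(r.x.round(4),(r.fun*7).reshape(-1,2).round(0).tolist()); q=r.x[:3]
print("pin",(proj("scene",place([.006,-.022,.04],*q))+b-[270,250]+.5)*7)
for th in (.55,.4,.3,.2,.1,0):
  print(th,[((proj("scene",place([.006-.032*np.cos(th),-.022-.032*np.sin(th),z],*q))+b-[270,250]+.5)*7).round(0).tolist() for z in (.031,.013)])
E
```

```text
[ 0.5144  0.1986 -0.1466] [[7.0, -11.0], [-3.0, -5.0], [-2.0, 12.0], [-1.0, 7.0], [-0.0, -4.0]]
pin [[197.60633358 198.50663419]]
0.55 [[[280.0, 227.0]], [[280.0, 256.0]]]
0.4 [[[277.0, 236.0]], [[277.0, 266.0]]]
0.3 [[[273.0, 242.0]], [[274.0, 272.0]]]
0.2 [[[269.0, 248.0]], [[270.0, 277.0]]]
0.1 [[[264.0, 253.0]], [[265.0, 283.0]]]
0 [[[259.0, 258.0]], [[259.0, 288.0]]]
```

The lever is visible from the pin at (197,198) to the tip near (268,235). It is still mostly open, at roughly 0.4 rad. I'll move the hand aside for an accurate top view of the arm.

Call:
jog_arm(increments=[{"tx": 18, "ty": 35, "tz": -12, "wx": 0, "wy": 0, "wz": 0, "gripper": 1}, {"tx": 37, "ty": 70, "tz": -24, "wx": 0, "wy": 0, "wz": 0, "gripper": 1}, {"tx": 56, "ty": 105, "tz": -36, "wx": 0, "wy": 0, "wz": 0, "gripper": 1}, {"tx": 75, "ty": 140, "tz": -48, "wx": 0, "wy": 0, "wz": 0, "gripper": 1}, {"tx": 95, "ty": 175, "tz": -60, "wx": 0, "wy": 0, "wz": 0, "gripper": 1}])

```text
time: 5.2
position: [0.4099, 0.3829, 0.2392]
tool_rot: [-0.157, -3.136, 0.003]
ft_force: [0.9, 0.3, -0.6]
grip_width: 1.004
grip_force: 0.0
```

```bash
python3 - <<'E'
from h import *
s=ctrl.get_state(); print(s["position"])
a=vision.get_image("top")["color"]; cv2.imwrite("pics/top4.png",a)
for t in ("dripper_arm","lever"): print(t,[(np.round(d["bbox"]).tolist(),round(d["conf"],2)) for d in vision.spot_in("top",t)[:2]])
ar=(ARM,(.512,.205,-.1))
A=overlay("top",a,(245,220,312,302),7,[]); B=overlay("top",a,(275,230,305,266),16,[])[:574]
w=np.zeros((574,800,3),np.uint8); w[:,:469]=A; B=B[:,:331]; w[:,469:469+B.shape[1]]=B; cv2.imwrite("pics/ov6.png",w)
E
```

```text
[0.40985828 0.38290853 0.2391753 ]
dripper_arm [([258.0, 232.0, 298.0, 295.0], 0.73)]
lever []
```

View pics/ov6.png

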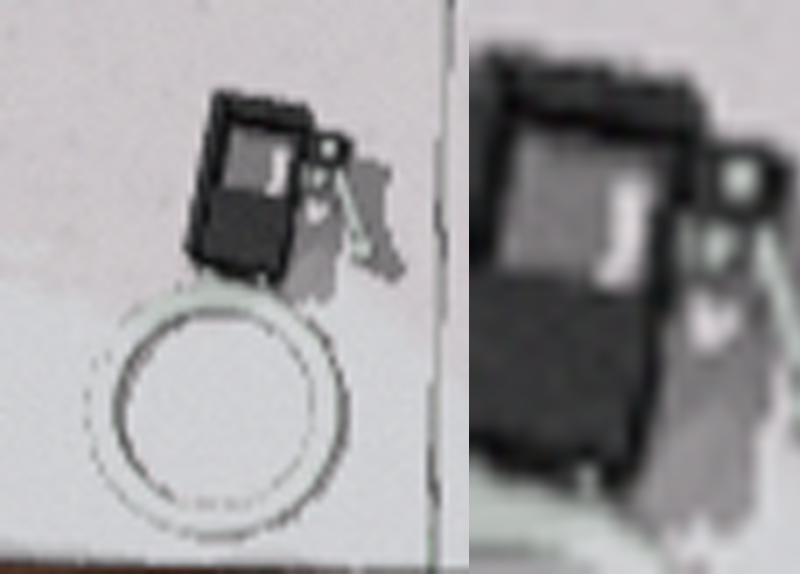

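The top view shows the collar corners at (212,92), (313,105), (190,258) and (282,285). The pin is at (328,148), the lever tip at (365,248) and the ring centre at (215,408), so the lever is clearly still open.

```bash
python3 - <<'E'
from h import *
from scipy.optimize import least_squares
f=lambda a:np.array(a)/7+[245,220]-.5
P=np.array([[.018,.016,.044],[.018,-.016,.044],[-.034,.016,.044],[-.034,-.016,.044],[.006,-.022,.044],[-.078,0,.01]])
U=f([[212,92],[313,105],[190,258],[282,285],[328,148],[215,408]])
r=least_squares(lambda q:(proj("top",place(P,*q))-U).ravel(),[.512,.211,-.1],x_scale=[.001,.001,.01]); q=r.x
print(q.round(4),(r.fun).reshape(-1,2).round(1).tolist())
for uv in ([365,250],[362,245]):
  t=R.from_euler('z',-q[2]).apply(back("top",f([uv]),.031)-[q[0],q[1],0])[0]
  print(t.round(4), "theta",np.arctan2(-.022-t[1],.006-t[0]))
th=.5; g=place([-.023,-.0135,0],*q); print("grip centre",g.round(4)); go(g[0,0],g[0,1],.15,q[2])
E
```

```text
[ 0.5124  0.2011 -0.1392] [[0.1, -0.0], [0.3, 0.6], [-1.0, -0.1], [0.6, -1.5], [-0.1, 0.3], [0.1, 0.7]]
[-0.0214 -0.0382  0.031 ] theta 0.5335901373718934
[-0.02  -0.037  0.031] theta 0.5231813968846727
grip centre [[0.4877 0.191  0.    ]]
t 5.35 pos [0.4083 0.3857 0.2393] f [-0.4 -0.3 -0.1] grip 1.001 0.0
move mm [ -97.1 -186.6   89.2] rv [-0.0004 -0.0019  0.0472]
```

Call:
jog_arm(increments=[{"tx": -20, "ty": -36, "tz": 0, "wx": 0, "wy": 0, "wz": 0.02, "gripper": 1}, {"tx": -40, "ty": -72, "tz": 0, "wx": 0, "wy": 0, "wz": 0.047, "gripper": 1}, {"tx": -60, "ty": -108, "tz": 0, "wx": 0, "wy": 0, "wz": 0.047, "gripper": 1}, {"tx": -78, "ty": -144, "tz": 10, "wx": 0, "wy": 0, "wz": 0.047, "gripper": 1}, {"tx": -97, "ty": -177, "tz": 20, "wx": 0, "wy": 0, "wz": 0.047, "gripper": 1}])

```text
time: 5.77
position: [0.4907, 0.1921, 0.2193]
tool_rot: [-0.234, -3.132, 0.002]
ft_force: [0.9, -0.0, 0.1]
grip_width: 1.004
grip_force: 0.0
```

Call:
jog_arm(increments=[{"tx": 0, "ty": -10, "tz": 30, "wx": 0, "wy": 0, "wz": 0, "gripper": 1}, {"tx": 0, "ty": -10, "tz": 70, "wx": 0, "wy": 0, "wz": 0, "gripper": 1}, {"tx": 0, "ty": -10, "tz": 110, "wx": 0, "wy": 0, "wz": 0, "gripper": 1}, {"tx": 0, "ty": -10, "tz": 140, "wx": 0, "wy": 0, "wz": 0, "gripper": 1}, {"tx": 0, "ty": -10, "tz": 150, "wx": 0, "wy": 0, "wz": 0, "gripper": 1}])

```text
time: 6.18
position: [0.4843, 0.1825, 0.0641]
tool_rot: [-0.233, -3.124, 0.01]
ft_force: [0.8, 0.2, -0.3]
grip_width: 0.998
grip_force: 0.0
```

```bash
python3 - <<'E'
from h import *
go(.4877,.191,.005,-.139)
E
```

```text
t 6.18 pos [0.4843 0.1825 0.0641] f [ 0.8  0.2 -0.3] grip 0.998 0.0
move mm [-2.6  9.3 59. ] rv [-0.0068 -0.0088 -0.0101]
```

Call:
jog_arm(increments=[{"tx": 0, "ty": 7, "tz": 10, "wx": 0, "wy": 0, "wz": -0.01, "gripper": 1}, {"tx": 0, "ty": 7, "tz": 20, "wx": 0, "wy": 0, "wz": -0.01, "gripper": 1}, {"tx": 0, "ty": 7, "tz": 25, "wx": 0, "wy": 0, "wz": -0.01, "gripper": 1}, {"tx": 0, "ty": 7, "tz": 25, "wx": 0, "wy": 0, "wz": -0.01, "gripper": 1}, {"tx": 0, "ty": 7, "tz": 25, "wx": 0, "wy": 0, "wz": -0.01, "gripper": 1}])

```text
time: 6.6
position: [0.4907, 0.1936, 0.0465]
tool_rot: [0.214, 3.133, 0.001]
ft_force: [0.2, -1.0, 1.3]
grip_width: 0.998
grip_force: 0.0
```

```bash
python3 - <<'E'
from h import *
go(.4877,.191,.005,-.139)
E
```

```text
t 6.6 pos [0.4907 0.1936 0.0465] f [ 0.2 -1.   1.3] grip 0.998 0.0
move mm [ 2.7 -3.1 41.5] rv [0.0008 0.0014 0.0023]
```

Call:
jog_arm(increments=[{"tx": 2.5, "ty": -3, "tz": 12, "wx": 0, "wy": 0, "wz": 0, "gripper": 1}, {"tx": 2.5, "ty": -3, "tz": 24, "wx": 0, "wy": 0, "wz": 0, "gripper": 1}, {"tx": 2.5, "ty": -3, "tz": 34, "wx": 0, "wy": 0, "wz": 0, "gripper": 1}, {"tx": 2.5, "ty": -3, "tz": 41, "wx": 0, "wy": 0, "wz": 0, "gripper": 1}, {"tx": 2.5, "ty": -3, "tz": 41, "wx": 0, "wy": 0, "wz": 0, "gripper": 1}])

```text
time: 7.02
position: [0.4858, 0.1902, 0.0029]
tool_rot: [-0.214, -3.132, 0.002]
ft_force: [-0.7, -0.2, -0.2]
grip_width: 1.004
grip_force: 0.0
```

Call:
jog_arm(increments=[{"tx": 0, "ty": 0, "tz": 0, "wx": 0, "wy": 0, "wz": 0, "gripper": 0.8}, {"tx": 0, "ty": 0, "tz": 0, "wx": 0, "wy": 0, "wz": 0, "gripper": 0.8}, {"tx": 0, "ty": 0, "tz": 0, "wx": 0, "wy": 0, "wz": 0, "gripper": 0.75}, {"tx": 0, "ty": 0, "tz": 0, "wx": 0, "wy": 0, "wz": 0, "gripper": 0.72}, {"tx": 0, "ty": 0, "tz": 0, "wx": 0, "wy": 0, "wz": 0, "gripper": 0.72}], grip_force=6)

```text
time: 7.43
position: [0.4873, 0.1909, 0.005]
tool_rot: [0.215, 3.134, 0.001]
ft_force: [0.4, -0.4, -0.1]
grip_width: 0.751
grip_force: 0.0
```

```bash
python3 - <<'E'
from h import *
go(.4877,.191,.005,-.139)
E
```

```text
t 7.43 pos [0.4873 0.1909 0.005 ] f [ 0.4 -0.4 -0.1] grip 0.751 0.0
move mm [-0.4  0.2 -0. ] rv [0.0006 0.0007 0.0023]
```

Well aligned; closing gently.

Call:
jog_arm(increments=[{"tx": 0, "ty": 0, "tz": 0, "wx": 0, "wy": 0, "wz": 0, "gripper": 0.71}, {"tx": 0, "ty": 0, "tz": 0, "wx": 0, "wy": 0, "wz": 0, "gripper": 0.7}, {"tx": 0, "ty": 0, "tz": 0, "wx": 0, "wy": 0, "wz": 0, "gripper": 0.69}, {"tx": 0, "ty": 0, "tz": 0, "wx": 0, "wy": 0, "wz": 0, "gripper": 0.68}, {"tx": 0, "ty": 0, "tz": 0, "wx": 0, "wy": 0, "wz": 0, "gripper": 0.67}])

```text
time: 7.85
position: [0.4871, 0.1909, 0.0047]
tool_rot: [0.215, 3.134, 0.001]
ft_force: [-0.4, 0.5, 0.9]
grip_width: 0.68
grip_force: 0.5
```

Call:
jog_arm(increments=[{"tx": 0, "ty": 0, "tz": 0, "wx": 0, "wy": 0, "wz": 0, "gripper": 0.66}, {"tx": 0, "ty": 0, "tz": 0, "wx": 0, "wy": 0, "wz": 0, "gripper": 0.65}, {"tx": 0, "ty": 0, "tz": 0, "wx": 0, "wy": 0, "wz": 0, "gripper": 0.65}, {"tx": 0, "ty": 0, "tz": 0, "wx": 0, "wy": 0, "wz": 0, "gripper": 0.65}, {"tx": 0, "ty": 0, "tz": 0, "wx": 0, "wy": 0, "wz": 0, "gripper": 0.65}])

```text
time: 8.27
position: [0.487, 0.1907, 0.0046]
tool_rot: [0.215, 3.134, 0.0]
ft_force: [-0.8, 1.7, 1.0]
grip_width: 0.647
grip_force: 0.5
```

```bash
python3 - <<'E'
from h import *
b=vision.get_image("scene")["color"]; cv2.imwrite("pics/scene5.png",b)
s=ctrl.get_state(); T=R.from_rotvec(s["tool_rot"]); print(s["position"],s["grip_width"],s["grip_force"])
B=overlay("scene",b,(268,240,348,330),6,[])
bb=np.array([-1.4,1.3])
pt=lambda y,z,c:cv2.circle(B,tuple(np.round((proj("scene",s["position"]+T.apply([0,y,-z]))[0]+bb-[268,240]+.5)*6).astype(int)),3,c,-1)
h=.0435*s["grip_width"]
for y in (h,-h): pt(y,0,(0,0,255)); pt(y,.03,(0,255,0))
cv2.imwrite("pics/ov7.png",B)
E
```

```text
[0.48702525 0.19072166 0.00459054] 0.6521237528518077 0.5273635871708393
```

View pics/ov7.png

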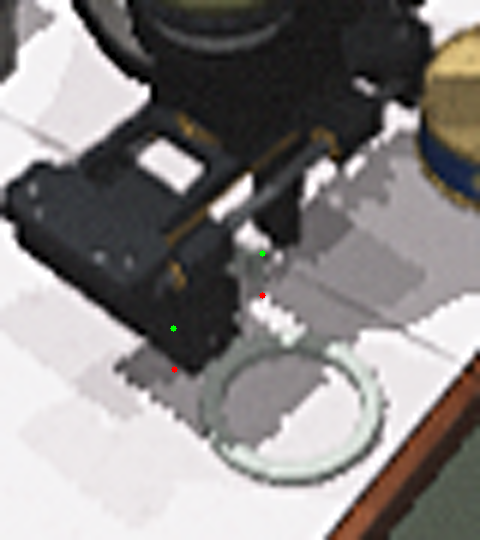

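```bash
python3 - <<'E'
from h import *
bb=np.array([-1.4,1.3])
def fin(p,yaw,w,crop,f,off=0):
    yd=R.from_euler('z',yaw).apply([0,1,0])
    for s in (1,-1):
        for e in (0,.015):
            print(s,e,[((proj("scene",np.array(p)+s*yd*(.0435*w+e)+[0,0,z])[0]+bb-crop+.5)*f+[off,0]).round(0).tolist() for z in (0,.03,.06)])
print("ov3");fin([.4878,.2025,.09],-.1,1,[232,223],5,400)
print("ov4");fin([.4883,.1986,.0056],-.1,.839,[245,240],6)
print("ov7");fin([.487,.1907,.0046],-.139,.65,[268,240],6)
b=cv2.imread("pics/scene5.png")[275:310,295:320]; 
cv2.imwrite("pics/x.png",b)
g=cv2.imread("pics/scene0.png"); print([proj("scene",[.248+a*.3826*.0435,.601+a*.925*.0435,.187])[0].round(0) for a in (1,-1)])
E
```

```text
ov3
1 0 [[689.0, 324.0], [687.0, 286.0], [685.0, 248.0]]
1 0.015 [[669.0, 342.0], [667.0, 304.0], [665.0, 266.0]]
-1 0 [[801.0, 224.0], [801.0, 186.0], [801.0, 147.0]]
-1 0.015 [[820.0, 207.0], [820.0, 169.0], [820.0, 130.0]]
ov4
1 0 [[289.0, 391.0], [287.0, 349.0], [285.0, 306.0]]
1 0.015 [[266.0, 412.0], [264.0, 371.0], [262.0, 328.0]]
-1 0 [[397.0, 291.0], [397.0, 249.0], [397.0, 206.0]]
-1 0.015 [[419.0, 271.0], [419.0, 229.0], [419.0, 186.0]]
ov7
1 0 [[175.0, 369.0], [173.0, 327.0], [172.0, 284.0]]
1 0.015 [[151.0, 389.0], [149.0, 348.0], [147.0, 305.0]]
-1 0 [[262.0, 295.0], [262.0, 253.0], [261.0, 209.0]]
-1 0.015 [[284.0, 276.0], [285.0, 233.0], [285.0, 190.0]]
[array([263., 442.]), array([302., 419.])]
```

```bash
python3 - <<'E'
from h import *
for n,us in (("scene5",(306,309,312,315,318)),("scene2",(305,309,313,316,319))):
    b=cv2.cvtColor(cv2.imread(f"pics/{n}.png"),cv2.COLOR_BGR2GRAY)
    print(n,"rows 266-296"); 
    for u in us: print(u,b[266:296,u].tolist())
b=cv2.cvtColor(cv2.imread("pics/scene5.png"),cv2.COLOR_BGR2GRAY)
for u in (290,293,296,299): print(u,"rows 284-308",b[284:308,u].tolist())
E
```

```text
scene5 rows 266-296
306 [45, 50, 36, 19, 44, 138, 226, 248, 207, 106, 80, 80, 49, 48, 39, 32, 34, 56, 107, 82, 31, 24, 26, 27, 31, 29, 41, 37, 24, 27]
309 [31, 28, 51, 214, 253, 246, 180, 106, 96, 75, 110, 221, 249, 230, 201, 153, 99, 73, 74, 79, 94, 103, 102, 97, 142, 164, 140, 135, 147, 145]
312 [49, 40, 27, 25, 48, 91, 103, 68, 38, 27, 26, 20, 9, 124, 208, 157, 72, 82, 128, 116, 83, 121, 136, 217, 246, 239, 240, 199, 149, 130]
315 [23, 30, 55, 68, 60, 41, 28, 29, 29, 27, 32, 29, 25, 27, 20, 63, 92, 97, 93, 97, 130, 143, 139, 135, 135, 120, 214, 242, 225, 220]
318 [60, 55, 69, 60, 69, 96, 95, 148, 128, 85, 84, 84, 86, 84, 99, 105, 102, 125, 145, 128, 123, 134, 138, 138, 139, 136, 137, 131, 205, 177]
scene2 rows 266-296
305 [26, 27, 34, 31, 17, 42, 136, 224, 246, 178, 94, 89, 80, 54, 160, 214, 169, 120, 112, 101, 59, 34, 25, 18, 26, 27, 25, 67, 51, 25]
309 [31, 41, 75, 153, 182, 159, 101, 90, 95, 72, 57, 183, 226, 222, 206, 161, 120, 106, 90, 92, 84, 92, 96, 100, 119, 228, 255, 191, 129, 130]
313 [23, 27, 35, 50, 67, 60, 48, 38, 31, 28, 36, 29, 23, 33, 74, 97, 102, 94, 96, 93, 121, 134, 139, 139, 138, 139, 135, 121, 216, 234]
316 [46, 61, 61, 53, 26, 14, 12, 22, 26, 26, 24, 23, 22, 34, 86, 102, 107, 131, 134, 126, 136, 140, 138, 140, 139, 137, 138, 138, 129, 157]
319 [50, 119, 223, 251, 249, 246, 182, 116, 120, 109, 102, 106, 103, 103, 104, 97, 93, 123, 146, 140, 128, 129, 138, 140, 140, 137, 137, 136, 139, 135]
290 rows 284-308 [65, 56, 50, 36, 29, 36, 33, 32, 36, 26, 9, 112, 204, 224, 153, 90, 103, 100, 95, 89, 175, 219, 214, 211]
293 rows 284-308 [45, 38, 35, 36, 38, 39, 34, 29, 32, 31, 40, 33, 24, 43, 88, 109, 110, 100, 105, 107, 130, 132, 118, 212]
296 rows 284-308 [69, 73, 73, 52, 31, 27, 30, 31, 35, 33, 31, 36, 34, 32, 34, 32, 80, 102, 101, 100, 130, 139, 141, 134]
299 rows 284-308 [42, 35, 28, 31, 34, 28, 27, 34, 33, 32, 33, 33, 31, 28, 36, 28, 28, 19, 75, 126, 144, 140, 143, 140]
```

```bash
python3 - <<'E'
from h import *
b=cv2.imread("pics/scene0.png"); g=cv2.cvtColor(b,cv2.COLOR_BGR2GRAY)
A=cv2.resize(b[340:460,215:345],None,fx=4,fy=4,interpolation=cv2.INTER_CUBIC)
for a in (1,-1):
  for e in (.0435,.0585):
    for z in (0,.03):
      p=proj("scene",[.248+a*.3826*e,.601+a*.925*e,.187+z])[0]+[-1.4,1.3]
      cv2.circle(A,tuple(((p-[215,340]+.5)*4).astype(int)),3,(0,0,255) if z==0 else (0,255,0),-1)
B=cv2.imread("pics/scene5.png")[260:310,283:323]; B=cv2.resize(B,None,fx=6,fy=9.6,interpolation=cv2.INTER_CUBIC)
w=np.zeros((480,760,3),np.uint8); w[:,:520]=A; w[:,520:]=B; cv2.imwrite("pics/ov8.png",w)
E
```

```text
(no output)
```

View pics/ov8.png

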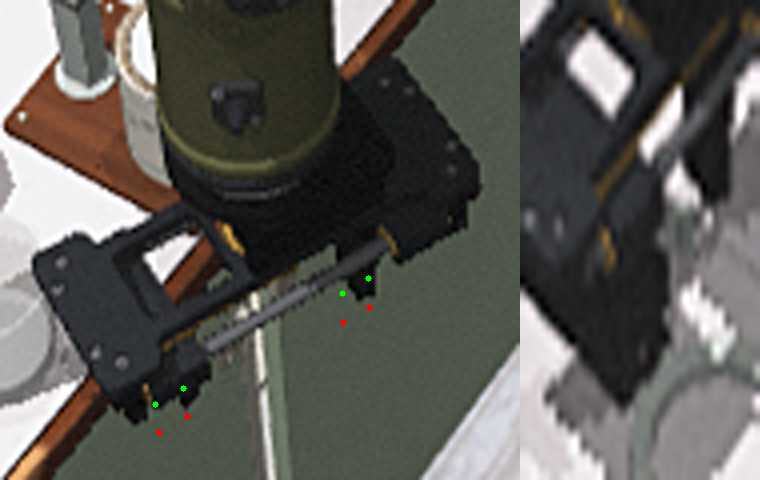

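The last view shows the fingers ending about 15 mm above where the reported TCP puts them. That would explain the -y finger passing over the lever tip while the +y finger only pushed the collar. I'll open, recentre and probe lower, watching the force.

Call:
jog_arm(increments=[{"tx": 0, "ty": 0, "tz": 0, "wx": 0, "wy": 0, "wz": 0, "gripper": 1}, {"tx": 0, "ty": 0, "tz": 0, "wx": 0, "wy": 0, "wz": 0, "gripper": 1}, {"tx": 0, "ty": 0, "tz": 1.5, "wx": 0, "wy": 0, "wz": 0, "gripper": 1}, {"tx": 0, "ty": 0, "tz": 3, "wx": 0, "wy": 0, "wz": 0, "gripper": 1}, {"tx": 0, "ty": 0, "tz": 5, "wx": 0, "wy": 0, "wz": 0, "gripper": 1}])

```text
time: 8.73
position: [0.4869, 0.1905, -0.0007]
tool_rot: [-0.215, -3.134, 0.0]
ft_force: [-0.5, 0.7, -0.9]
grip_width: 0.939
grip_force: 0.0
```

Call:
jog_arm(increments=[{"tx": 0, "ty": 0, "tz": 0.5, "wx": 0, "wy": 0, "wz": 0, "gripper": 1}, {"tx": 0, "ty": 0, "tz": 1, "wx": 0, "wy": 0, "wz": 0, "gripper": 1}, {"tx": 0, "ty": 0, "tz": 1.5, "wx": 0, "wy": 0, "wz": 0, "gripper": 1}, {"tx": 0, "ty": 0, "tz": 2, "wx": 0, "wy": 0, "wz": 0, "gripper": 1}, {"tx": 0, "ty": 0, "tz": 2, "wx": 0, "wy": 0, "wz": 0, "gripper": 1}])

```text
time: 9.15
position: [0.4869, 0.1907, -0.0025]
tool_rot: [-0.215, -3.134, 0.0]
ft_force: [-0.8, -0.9, 0.5]
grip_width: 0.999
grip_force: 0.0
```

Call:
jog_arm(increments=[{"tx": 0, "ty": 0, "tz": 1, "wx": 0, "wy": 0, "wz": 0, "gripper": 1}, {"tx": 0, "ty": 0, "tz": 2, "wx": 0, "wy": 0, "wz": 0, "gripper": 1}, {"tx": 0, "ty": 0, "tz": 3, "wx": 0, "wy": 0, "wz": 0, "gripper": 1}, {"tx": 0, "ty": 0, "tz": 4, "wx": 0, "wy": 0, "wz": 0, "gripper": 0.85}, {"tx": 0, "ty": 0, "tz": 4, "wx": 0, "wy": 0, "wz": 0, "gripper": 0.8}])

```text
time: 9.57
position: [0.4868, 0.1906, -0.0067]
tool_rot: [-0.215, -3.134, 0.0]
ft_force: [0.9, -0.1, 0.3]
grip_width: 0.919
grip_force: 0.0
```

Call:
jog_arm(increments=[{"tx": 0, "ty": 0, "tz": 1, "wx": 0, "wy": 0, "wz": 0, "gripper": 0.8}, {"tx": 0, "ty": 0, "tz": 2, "wx": 0, "wy": 0, "wz": 0, "gripper": 0.8}, {"tx": 0, "ty": 0, "tz": 3, "wx": 0, "wy": 0, "wz": 0, "gripper": 0.77}, {"tx": 0, "ty": 0, "tz": 4, "wx": 0, "wy": 0, "wz": 0, "gripper": 0.75}, {"tx": 0, "ty": 0, "tz": 4, "wx": 0, "wy": 0, "wz": 0, "gripper": 0.73}])

```text
time: 9.98
position: [0.4868, 0.1906, -0.0107]
tool_rot: [-0.215, -3.134, 0.0]
ft_force: [-0.3, 0.7, -0.4]
grip_width: 0.752
grip_force: 0.0
```

Call:
jog_arm(increments=[{"tx": 0, "ty": 0, "tz": 1, "wx": 0, "wy": 0, "wz": 0, "gripper": 0.75}, {"tx": 0, "ty": 0, "tz": 2, "wx": 0, "wy": 0, "wz": 0, "gripper": 0.75}, {"tx": 0, "ty": 0, "tz": 3, "wx": 0, "wy": 0, "wz": 0, "gripper": 0.75}, {"tx": 0, "ty": 0, "tz": 4, "wx": 0, "wy": 0, "wz": 0, "gripper": 0.75}, {"tx": 0, "ty": 0, "tz": 4, "wx": 0, "wy": 0, "wz": 0, "gripper": 0.75}])

```text
time: 10.4
position: [0.4868, 0.1906, -0.0147]
tool_rot: [-0.215, -3.134, 0.0]
ft_force: [-0.2, -0.2, 0.0]
grip_width: 0.75
grip_force: 0.0
```

Call:
jog_arm(increments=[{"tx": 0, "ty": 0, "tz": 0, "wx": 0, "wy": 0, "wz": 0, "gripper": 0.72}, {"tx": 0, "ty": 0, "tz": 0, "wx": 0, "wy": 0, "wz": 0, "gripper": 0.7}, {"tx": 0, "ty": 0, "tz": 0, "wx": 0, "wy": 0, "wz": 0, "gripper": 0.68}, {"tx": 0, "ty": 0, "tz": 0, "wx": 0, "wy": 0, "wz": 0, "gripper": 0.66}, {"tx": 0, "ty": 0, "tz": 0, "wx": 0, "wy": 0, "wz": 0, "gripper": 0.65}])

```text
time: 10.82
position: [0.487, 0.1905, -0.0144]
tool_rot: [0.215, 3.134, -0.0]
ft_force: [-0.1, -1.0, 0.5]
grip_width: 0.662
grip_force: 0.4
```

Call:
jog_arm(increments=[{"tx": 0, "ty": 0, "tz": 0, "wx": 0, "wy": 0, "wz": 0, "gripper": 0.64}, {"tx": 0, "ty": 0, "tz": 0, "wx": 0, "wy": 0, "wz": 0, "gripper": 0.63}, {"tx": 0, "ty": 0, "tz": 0, "wx": 0, "wy": 0, "wz": 0, "gripper": 0.62}, {"tx": 0, "ty": 0, "tz": 0, "wx": 0, "wy": 0, "wz": 0, "gripper": 0.62}, {"tx": 0, "ty": 0, "tz": 0, "wx": 0, "wy": 0, "wz": 0, "gripper": 0.62}])

```text
time: 11.23
position: [0.487, 0.1906, -0.0144]
tool_rot: [0.215, 3.134, -0.0]
ft_force: [-0.3, -1.1, 0.2]
grip_width: 0.656
grip_force: 6.0
```

Call:
jog_arm(increments=[{"tx": 0, "ty": 0, "tz": 0, "wx": 0, "wy": 0, "wz": 0, "gripper": 0.61}, {"tx": 0, "ty": 0, "tz": -8, "wx": 0, "wy": 0, "wz": 0, "gripper": 0.61}, {"tx": 0, "ty": 0, "tz": -20, "wx": 0, "wy": 0, "wz": 0, "gripper": 0.61}, {"tx": 0, "ty": 0, "tz": -40, "wx": 0, "wy": 0, "wz": 0, "gripper": 0.61}, {"tx": 0, "ty": 0, "tz": -60, "wx": 0, "wy": 0, "wz": 0, "gripper": 0.61}], grip_force=8)

```text
time: 11.65
position: [0.4865, 0.1905, 0.0466]
tool_rot: [-0.215, -3.133, 0.001]
ft_force: [1.1, -0.6, -1.0]
grip_width: 0.655
grip_force: 8.0
```

```bash
python3 - <<'E'
from h import *
go(.487,.1906,.215,-.139)
b=vision.get_image("scene")["color"]; cv2.imwrite("pics/scene6.png",b)
for t in ("dripper_arm","lever"): print(t,[(np.round(d["bbox"]).tolist(),round(d["conf"],2)) for d in vision.spot_in("scene",t)[:2]])
E
```

```text
t 11.65 pos [0.4865 0.1905 0.0466] f [ 1.1 -0.6 -1. ] grip 0.655 8.0
move mm [-4.000e-01  1.000e-01 -1.684e+02] rv [-0.0005 -0.0008  0.0022]
dripper_arm [([302.0, 266.0, 333.0, 305.0], 0.92), ([358.0, 202.0, 397.0, 243.0], 0.41)]
lever [([337.0, 240.0, 369.0, 276.0], 0.58)]
```

```bash
python3 - <<'E'
from h import *
from scipy.optimize import least_squares
b=np.array([-1.4,1.3])
S=np.array([[.025,.055,.014],[.025,-.055,.014],[.01,.01,.185],[-.01,.01,.185],[-.01,-.01,.185]])
US=np.array([[42,352],[170,197],[80,97],[112,105],[140,85]])/5+[208,300]-.5-b
Tm=np.array([[.025,-.055,.014],[-.115,-.055,.014],[.01,-.01,.185]])
UT=np.array([[320,49],[322,372],[107,37]])/5+[132,222]-.5
for ws,wt in ((1,1),(1,0),(0,1)):
    r=least_squares(lambda q:np.r_[ws*(proj("scene",place(S,*q))-US).ravel(),wt*(proj("top",place(Tm,*q))-UT).ravel()],[.506,.448,.05],x_scale=[.001,.001,.01],loss="soft_l1")
    print(ws,wt,r.x.round(4)); 
    print((proj("scene",place(S,*r.x))-US).round(1).tolist(),(proj("top",place(Tm,*r.x))-UT).round(1).tolist())
# brown base mask edges in the top view
im=cv2.imread("pics/top0.png").astype(int); m=(im[...,2]-im[...,0]>25)
print("right edge",[(v,int(np.where(m[v,150:210])[0].max()+150)) for v in range(234,296,8) if m[v,150:210].any()])
print("top edge",[(u,int(np.where(m[225:260,u])[0].min()+225)) for u in range(150,196,5) if m[225:260,u].any()])
print("left edge",[(v,int(np.where(m[v,130:180])[0].min()+130)) for v in range(240,258,4) if m[v,130:180].any()])
E
```

```text
1 1 [0.5047 0.4473 0.0726]
[[-0.9, 0.8], [0.0, -1.6], [0.1, -0.9], [1.0, 1.3], [0.7, -1.1]] [[-1.6, 0.3], [-0.5, -0.6], [0.3, -0.0]]
1 0 [0.5045 0.4487 0.051 ]
[[-1.5, 0.8], [0.2, -1.1], [-0.3, -0.5], [0.6, 1.8], [0.4, -0.5]] [[-2.0, 0.9], [-2.3, 0.1], [-0.3, 0.2]]
0 1 [0.5046 0.446  0.0687]
[[-0.6, 0.3], [0.5, -1.9], [0.5, -1.3], [1.4, 0.9], [1.1, -1.4]] [[-1.0, 0.4], [-0.1, -0.5], [1.0, 0.1]]
right edge [(234, 193), (242, 193), (250, 193), (258, 192), (266, 193), (274, 177), (282, 176), (290, 187)]
top edge [(150, 242), (155, 244), (160, 247), (165, 233), (170, 233), (175, 233), (180, 233), (185, 233), (190, 232)]
left edge [(240, 145), (244, 144), (248, 144), (252, 145), (256, 145)]
```

Call:
jog_arm(increments=[{"tx": 0, "ty": 0, "tz": -35, "wx": 0, "wy": 0, "wz": 0, "gripper": 0.61}, {"tx": 0, "ty": 0, "tz": -70, "wx": 0, "wy": 0, "wz": 0, "gripper": 0.61}, {"tx": 0, "ty": 0, "tz": -105, "wx": 0, "wy": 0, "wz": 0, "gripper": 0.61}, {"tx": 0, "ty": 15, "tz": -140, "wx": 0, "wy": 0, "wz": 0, "gripper": 0.61}, {"tx": 0, "ty": 40, "tz": -170, "wx": 0, "wy": 0, "wz": 0, "gripper": 0.61}])

```text
time: 12.22
position: [0.4929, 0.2274, 0.2175]
tool_rot: [0.223, 3.133, -0.001]
ft_force: [2.4, 1.0, -1.6]
grip_width: 0.659
grip_force: 8.0
```

```bash
python3 - <<'E'
from h import *
go(.4818,.4336,.212,.06)
E
```

```text
t 12.22 pos [0.4929 0.2274 0.2175] f [ 2.4  1.  -1.6] grip 0.659 8.0
move mm [ 40.1 202.5   5.3] rv [-0.0009  0.0005 -0.2019]
```

Call:
jog_arm(increments=[{"tx": 7, "ty": 35, "tz": 0, "wx": 0, "wy": 0, "wz": -0.05, "gripper": 0.61}, {"tx": 14, "ty": 70, "tz": 0, "wx": 0, "wy": 0, "wz": -0.1, "gripper": 0.61}, {"tx": 21, "ty": 105, "tz": 0, "wx": 0, "wy": 0, "wz": -0.15, "gripper": 0.61}, {"tx": 28, "ty": 140, "tz": 0, "wx": 0, "wy": 0, "wz": -0.2, "gripper": 0.61}, {"tx": 34, "ty": 170, "tz": 0, "wx": 0, "wy": 0, "wz": -0.2, "gripper": 0.61}])

```text
time: 12.63
position: [0.4804, 0.4058, 0.2141]
tool_rot: [0.105, -3.138, 0.001]
ft_force: [0.1, 0.2, -0.5]
grip_width: 0.657
grip_force: 8.0
```

```bash
python3 - <<'E'
from h import *
go(.4818,.4336,.212,.06)
E
```

```text
t 12.63 pos [0.4804 0.4058 0.2141] f [ 0.1  0.2 -0.5] grip 0.657 8.0
move mm [-3.2 27.7  2.1] rv [-0.0003 -0.002   0.0069]
```

Call:
jog_arm(increments=[{"tx": -1, "ty": 10, "tz": 0, "wx": 0, "wy": 0, "wz": 0.007, "gripper": 0.61}, {"tx": -3, "ty": 20, "tz": 1, "wx": 0, "wy": 0, "wz": 0.007, "gripper": 0.61}, {"tx": -3, "ty": 26, "tz": 1, "wx": 0, "wy": 0, "wz": 0.007, "gripper": 0.61}, {"tx": -3, "ty": 26, "tz": 1, "wx": 0, "wy": 0, "wz": 0.007, "gripper": 0.61}, {"tx": -3, "ty": 26, "tz": 1, "wx": 0, "wy": 0, "wz": 0.007, "gripper": 0.61}])

```text
time: 13.05
position: [0.4839, 0.4279, 0.2143]
tool_rot: [0.086, -3.14, 0.002]
ft_force: [-0.6, -0.9, -2.1]
grip_width: 0.655
grip_force: 8.0
```

```bash
python3 - <<'E'
from h import *
go(.4818,.4336,.212,.06)
b=vision.get_image("scene")["color"]; cv2.imwrite("pics/scene7.png",b); a=vision.get_image("top")["color"]; cv2.imwrite("pics/top7.png",a)
for c in("scene","top"):
  for t in ("dripper_arm","stand","mug"): print(c,t,[(np.round(d["bbox"]).tolist(),round(d["conf"],2)) for d in vision.spot_in(c,t)[:2]])
  print(c,"pred ring",proj(c,place(circ(-.078,0,.04,0),.5047,.4475,.06,.225)).min(0).round(),proj(c,place(circ(-.078,0,.04,.01),.5047,.4475,.06,.225)).max(0).round())
# post silhouette in scene: gray rows near the top
g=cv2.cvtColor(b,cv2.COLOR_BGR2GRAY)
print("pred post",proj("scene",place([[-.01,.01,.185],[.01,.01,.185],[-.01,-.01,.185]],.5047,.4475,.06)).round(1).tolist(),"pred collar",proj("scene",place([[-.034,.016,0],[.018,.016,0],[.018,.016,.044],[-.034,.016,.044]],.5047,.4475,.06,.226)).round(1).tolist())
E
```

```text
t 13.05 pos [0.4839 0.4279 0.2143] f [-0.6 -0.9 -2.1] grip 0.655 8.0
move mm [1.8 5.8 2.3] rv [-0.0013 -0.0001 -0.0055]
scene dripper_arm [([238.0, 285.0, 279.0, 333.0], 0.94)]
scene stand [([216.0, 312.0, 288.0, 401.0], 0.84), ([234.0, 286.0, 279.0, 334.0], 0.55)]
scene mug [([242.0, 337.0, 285.0, 387.0], 0.82), ([232.0, 285.0, 279.0, 328.0], 0.32)]
scene pred ring [240. 305.] [278. 333.]
top dripper_arm [([158.0, 262.0, 166.0, 275.0], 0.6)]
top stand [([177.0, 236.0, 195.0, 295.0], 0.65)]
top mug [([166.0, 262.0, 199.0, 292.0], 0.67), ([175.0, 235.0, 196.0, 295.0], 0.49)]
top pred ring [120. 252.] [163. 296.]
pred post [[232.2, 320.6], [224.9, 316.7], [237.5, 314.3]] pred collar [[237.7, 316.2], [218.2, 306.0], [215.8, 293.6], [235.8, 303.8]]
```

Call:
jog_arm(increments=[{"tx": 1, "ty": 3, "tz": 1, "wx": 0, "wy": 0, "wz": 0, "gripper": 0.61}, {"tx": 2, "ty": 5, "tz": 2, "wx": 0, "wy": 0, "wz": 0, "gripper": 0.61}, {"tx": 2, "ty": 5, "tz": 2, "wx": 0, "wy": 0, "wz": 0, "gripper": 0.61}, {"tx": 2, "ty": 5, "tz": 2, "wx": 0, "wy": 0, "wz": 0, "gripper": 0.61}, {"tx": 2, "ty": 5, "tz": 2, "wx": 0, "wy": 0, "wz": 0, "gripper": 0.61}])

```text
time: 13.87
position: [0.4809, 0.4344, 0.2125]
tool_rot: [-0.089, 3.14, -0.0]
ft_force: [-0.5, -0.3, -1.2]
grip_width: 0.653
grip_force: 8.0
```

```bash
python3 - <<'E'
from h import *
go(.4818,.4336,.212,.06)
s=ctrl.get_state()
b=vision.get_image("scene")["color"]; cv2.imwrite("pics/scene8.png",b)
g=cv2.cvtColor(b,cv2.COLOR_BGR2GRAY)
print("cols 208-246")
for v in range(290,332,2): print(v,g[v,208:284:2].tolist())
E
```

```text
t 13.87 pos [0.4809 0.4344 0.2125] f [-0.5 -0.3 -1.2] grip 0.653 8.0
move mm [-0.8 -0.9  0.5] rv [-0.0002  0.     -0.0035]
cols 208-246
290 [48, 52, 51, 44, 52, 47, 44, 49, 50, 48, 49, 23, 42, 52, 29, 44, 54, 69, 76, 95, 48, 20, 21, 36, 240, 228, 227, 227, 225, 226, 227, 224, 224, 219, 226, 226, 224, 227]
292 [47, 50, 49, 44, 47, 47, 47, 48, 45, 45, 27, 31, 58, 29, 53, 49, 45, 47, 84, 81, 171, 194, 62, 225, 230, 227, 228, 224, 229, 227, 225, 227, 228, 226, 229, 227, 225, 227]
294 [45, 52, 53, 52, 51, 47, 50, 48, 45, 50, 29, 62, 33, 49, 46, 47, 33, 52, 209, 68, 185, 227, 228, 230, 227, 228, 228, 220, 227, 226, 226, 227, 227, 228, 226, 226, 225, 228]
296 [47, 49, 53, 54, 50, 55, 53, 50, 52, 51, 50, 33, 45, 50, 48, 30, 26, 29, 248, 233, 230, 229, 228, 226, 227, 228, 227, 221, 224, 225, 227, 227, 226, 227, 228, 226, 222, 224]
298 [52, 50, 51, 49, 51, 47, 48, 44, 55, 50, 49, 30, 52, 53, 33, 31, 28, 11, 255, 228, 227, 228, 227, 226, 228, 226, 221, 227, 226, 227, 226, 226, 227, 239, 238, 238, 243, 244]
300 [31, 49, 53, 74, 89, 50, 67, 122, 47, 54, 30, 57, 47, 41, 33, 32, 28, 21, 140, 229, 2
[... 2160 characters left out ...]
, 74, 70, 95, 237, 113, 123, 175, 233, 228, 240, 228, 242, 244, 243, 242, 242, 242, 243, 244, 222, 225, 128, 255, 243, 243, 242]
326 [241, 243, 243, 243, 242, 243, 217, 229, 215, 115, 119, 113, 78, 74, 83, 246, 117, 123, 117, 219, 240, 223, 226, 170, 244, 244, 239, 244, 243, 244, 226, 223, 184, 154, 246, 243, 242, 241]
328 [241, 242, 241, 243, 244, 232, 222, 229, 233, 107, 119, 119, 72, 74, 69, 248, 234, 87, 128, 116, 182, 235, 245, 245, 231, 241, 242, 244, 222, 220, 226, 198, 77, 255, 241, 242, 239, 243]
330 [243, 243, 243, 244, 233, 225, 227, 229, 234, 104, 117, 119, 68, 78, 35, 225, 230, 206, 95, 128, 114, 193, 227, 227, 229, 229, 235, 234, 234, 248, 168, 69, 246, 244, 243, 240, 243, 244]
```

Numerically the ring's left and right edges (239, 277) and the post's edges (223.5, 231.5, 236.5) sit within about 0.5 px of the prediction, so the collar is over the post. Lowering carefully.

Call:
jog_arm(increments=[{"tx": -1, "ty": -1, "tz": 8, "wx": 0, "wy": 0, "wz": 0, "gripper": 0.61}, {"tx": -1, "ty": -1, "tz": 16, "wx": 0, "wy": 0, "wz": 0, "gripper": 0.61}, {"tx": -1, "ty": -1, "tz": 24, "wx": 0, "wy": 0, "wz": 0, "gripper": 0.61}, {"tx": -1, "ty": -1, "tz": 29, "wx": 0, "wy": 0, "wz": 0, "gripper": 0.61}, {"tx": -1, "ty": -1, "tz": 32, "wx": 0, "wy": 0, "wz": 0, "gripper": 0.61}])

```text
time: 14.33
position: [0.4814, 0.4329, 0.1788]
tool_rot: [0.088, -3.139, 0.002]
ft_force: [-0.2, -0.2, -1.8]
grip_width: 0.657
grip_force: 8.0
```

Call:
jog_arm(increments=[{"tx": 0, "ty": 0, "tz": 2, "wx": 0, "wy": 0, "wz": 0, "gripper": 0.61}, {"tx": 0, "ty": 0, "tz": 4, "wx": 0, "wy": 0, "wz": 0, "gripper": 0.61}, {"tx": 0, "ty": 0, "tz": 6, "wx": 0, "wy": 0, "wz": 0, "gripper": 0.61}, {"tx": 0, "ty": 0, "tz": 8, "wx": 0, "wy": 0, "wz": 0, "gripper": 0.61}, {"tx": 0, "ty": 0, "tz": 8, "wx": 0, "wy": 0, "wz": 0, "gripper": 0.61}])

```text
time: 14.75
position: [0.482, 0.4342, 0.1727]
tool_rot: [-0.089, 3.14, 0.002]
ft_force: [0.6, 1.3, -2.2]
grip_width: 0.651
grip_force: 8.0
```

Call:
jog_arm(increments=[{"tx": 0, "ty": 0, "tz": 3, "wx": 0, "wy": 0, "wz": 0, "gripper": 0.61}, {"tx": 0, "ty": 0, "tz": 6, "wx": 0, "wy": 0, "wz": 0, "gripper": 0.61}, {"tx": 0, "ty": 0, "tz": 9, "wx": 0, "wy": 0, "wz": 0, "gripper": 0.61}, {"tx": 0, "ty": 0, "tz": 12, "wx": 0, "wy": 0, "wz": 0, "gripper": 0.61}, {"tx": 0, "ty": 0, "tz": 12, "wx": 0, "wy": 0, "wz": 0, "gripper": 0.61}])

```text
time: 15.17
position: [0.4814, 0.4344, 0.16]
tool_rot: [0.09, -3.14, -0.002]
ft_force: [-0.1, 5.0, -1.8]
grip_width: 0.654
grip_force: 8.0
```

```bash
python3 - <<'E'
from h import *
go(.4818,.4336,.1206,.06)
s=ctrl.get_state(); print(s["ft_force"].round(1),s["torque"].round(2))
b=vision.get_image("scene")["color"]; cv2.imwrite("pics/scene9.png",b)
g=cv2.cvtColor(b,cv2.COLOR_BGR2GRAY)
for v in range(314,362,2): print(v,g[v,216:284:2].tolist())
print("pred ring px",[proj("scene",place(circ(-.078,0,.04,0),.5047,.4475,.06,s["position"][2]+.0144)).max(0),proj("scene",place(circ(-.078,0,.04,.01),.5047,.4475,.06,s["position"][2]+.0144)).min(0)])
E
```

```text
t 15.17 pos [0.4814 0.4344 0.16  ] f [-0.1  5.  -1.8] grip 0.654 8.0
move mm [-0.4 -0.9 39.4] rv [ 0.0011 -0.0005 -0.0028]
[-0.1  5.  -1.8] [1.08 0.13 0.12]
314 [53, 50, 46, 48, 40, 49, 54, 51, 23, 36, 51, 37, 30, 31, 22, 75, 218, 195, 216, 225, 193, 70, 83, 241, 235, 222, 227, 244, 244, 242, 242, 242, 242, 242]
316 [47, 77, 48, 47, 115, 40, 53, 40, 34, 92, 31, 32, 27, 25, 23, 96, 92, 105, 116, 89, 77, 139, 246, 231, 228, 228, 246, 243, 242, 242, 242, 242, 243, 242]
318 [42, 57, 55, 53, 47, 54, 39, 23, 50, 62, 40, 34, 27, 26, 25, 147, 231, 197, 117, 180, 179, 148, 161, 188, 204, 237, 247, 243, 242, 243, 241, 240, 242, 242]
320 [34, 31, 46, 62, 52, 49, 27, 33, 51, 49, 32, 28, 28, 24, 22, 163, 199, 214, 220, 221, 226, 228, 122, 125, 119, 128, 223, 246, 241, 242, 243, 242, 242, 242]
322 [13, 28, 32, 31, 38, 29, 21, 33, 23, 29, 22, 26, 31, 26, 38, 119, 119, 126, 149, 104, 76, 88, 104, 94, 110, 126, 190, 220, 243, 242, 243, 243, 242, 243]
324 [154, 1, 22, 25, 29, 27, 27, 26, 26, 27, 29, 27, 29, 9, 84, 129, 108, 70, 206, 217, 251, 236, 235, 227, 201, 92, 213, 215, 213, 245, 242, 242, 245, 
[... 2418 characters left out ...]
 85, 89, 238, 107, 142, 108, 118, 113, 116, 115, 117, 120, 121, 110, 152, 251, 248, 173, 154, 124, 151, 163]
356 [241, 243, 242, 242, 231, 183, 83, 159, 110, 116, 115, 80, 79, 108, 175, 163, 172, 255, 92, 108, 111, 113, 114, 147, 113, 180, 255, 249, 247, 131, 116, 87, 143, 149]
358 [242, 243, 243, 244, 255, 65, 109, 198, 96, 115, 129, 79, 92, 116, 95, 217, 137, 217, 254, 238, 148, 142, 162, 162, 161, 160, 218, 225, 65, 107, 118, 85, 102, 174]
360 [243, 243, 244, 254, 78, 85, 97, 231, 210, 163, 111, 77, 201, 230, 75, 185, 201, 148, 211, 254, 252, 232, 149, 153, 157, 161, 108, 67, 110, 129, 100, 96, 28, 43]
pred ring px [array([278.72166598, 348.9195126 ]), array([241.75337738, 315.78377874])]
```

Call:
jog_arm(increments=[{"tx": 0, "ty": 1, "tz": 0, "wx": 0, "wy": 0, "wz": 0, "gripper": 0.61}, {"tx": 0, "ty": 1, "tz": 5, "wx": 0, "wy": 0, "wz": 0, "gripper": 0.61}, {"tx": 0, "ty": 1, "tz": 10, "wx": 0, "wy": 0, "wz": 0, "gripper": 0.61}, {"tx": 0, "ty": 1, "tz": 15, "wx": 0, "wy": 0, "wz": 0, "gripper": 0.61}, {"tx": 0, "ty": 1, "tz": 18, "wx": 0, "wy": 0, "wz": 0, "gripper": 0.61}])

```text
time: 15.63
position: [0.4821, 0.4349, 0.143]
tool_rot: [-0.088, 3.14, 0.002]
ft_force: [-3.4, 1.6, 8.5]
grip_width: 0.657
grip_force: 8.1
```

```bash
python3 - <<'E'
from h import *
go(.4818,.4336,.1206,.06)
s=ctrl.get_state(); print(s["torque"].round(2))
b=vision.get_image("scene")["color"]; cv2.imwrite("pics/scene10.png",b)
bb=np.array([-1.4,1.3])
# post's left face (+y), sampled along its height at two places, collar bottom by darkness and lines by dips
z=np.arange(.09,.18,.002); g=cv2.cvtColor(b,cv2.COLOR_BGR2GRAY).astype(np.float32)
for x in (.003,-.003):
    p=(proj("scene",place(np.c_[0*z+x,0*z+.01,z],.5047,.4475,.06))+bb).astype(np.float32)
    v=cv2.remap(g,p[:,0].copy(),p[:,1].copy(),cv2.INTER_LINEAR).ravel()
    print(x,[(int(round(a*1e3)),int(c)) for a,c in zip(z,v)])
E
```

```text
t 15.63 pos [0.4821 0.4349 0.143 ] f [-3.4  1.6  8.5] grip 0.657 8.1
move mm [ 0.4 -1.3 22.4] rv [ 0.001   0.0008 -0.0037]
[0.54 0.66 0.04]
0.003 [(90, 112), (92, 112), (94, 115), (96, 112), (98, 100), (100, 88), (102, 75), (104, 71), (106, 83), (108, 92), (110, 105), (112, 118), (114, 118), (116, 116), (118, 103), (120, 87), (122, 57), (124, 32), (126, 23), (128, 13), (130, 18), (132, 23), (134, 23), (136, 23), (138, 25), (140, 27), (142, 25), (144, 24), (146, 24), (148, 24), (150, 22), (152, 22), (154, 25), (156, 27), (158, 27), (160, 28), (162, 36), (164, 43), (166, 46), (168, 49), (170, 51), (172, 52), (174, 53), (176, 54), (178, 54)]
-0.003 [(90, 116), (92, 117), (94, 117), (96, 116), (98, 103), (100, 90), (102, 77), (104, 65), (106, 83), (108, 97), (110, 108), (112, 122), (114, 121), (116, 119), (118, 119), (120, 120), (122, 123), (124, 124), (126, 113), (128, 100), (130, 72), (132, 43), (134, 34), (136, 30), (138, 28), (140, 26), (142, 23), (144, 20), (146, 21), (148, 22), (150, 24), (152, 24), (154, 24), (156, 25), (158, 24), (160, 23), (162, 25), (164, 26), (166, 25), (168, 24), (170, 26), (172, 29), (174, 33), (176, 39), (178, 44)]
```

```bash
python3 - <<'E'
from h import *
bb=np.array([-1.4,1.3])
def bnd(n,r0,r1,cols):
    g=cv2.cvtColor(cv2.imread(f"pics/{n}.png"),cv2.COLOR_BGR2GRAY)
    return [(c,int(r0+np.where(g[r0:r1,c]<48)[0].max())) for c in cols if (g[r0:r1,c]<48).any()]
cols=range(208,246,3)
print("scene8",bnd("scene8",295,335,cols)); print("scene9",bnd("scene9",310,345,cols)); print("scene10",bnd("scene10",312,340,cols))
for n,z in (("scene8",.2269),("scene9",.1744),("scene10",.1574)):
    for nm,P in (("collar",[[x,.016,0] for x in (.018,0,-.015,-.034)]),("right",[[-.034,-.016,0]])):
        print(n,nm,(proj("scene",place(P,.5047,.4475,.06,z))+bb).round(1).tolist())
E
```

```text
scene8 [(208, 306), (211, 307), (214, 309), (217, 310), (220, 312), (223, 313), (226, 315), (229, 312), (232, 313), (235, 315), (238, 314), (241, 311), (244, 306)]
scene9 [(208, 319), (211, 321), (214, 322), (217, 324), (220, 325), (223, 327), (226, 329), (229, 330), (232, 326), (235, 340), (238, 328), (241, 325), (244, 322)]
scene10 [(208, 323), (211, 325), (214, 327), (217, 328), (220, 330), (223, 331), (226, 333), (229, 335), (232, 329), (235, 332), (238, 332), (241, 330), (244, 327)]
scene8 collar [[216.8, 307.1], [223.5, 310.6], [229.1, 313.5], [236.3, 317.2]]
scene8 right [[245.0, 306.9]]
scene9 collar [[219.5, 321.2], [226.0, 324.6], [231.5, 327.5], [238.4, 331.2]]
scene9 right [[246.9, 321.0]]
scene10 collar [[220.3, 325.6], [226.8, 329.0], [232.2, 331.9], [239.1, 335.6]]
scene10 right [[247.5, 325.4]]
```

```bash
python3 - <<'E'
from h import *
from scipy.optimize import minimize
bb=np.array([-1.4,1.3])
# ring outline score: gradient magnitude along projected ring circles, over dz, pitch, roll, dx, dy
def score(n,z0):
    g=cv2.GaussianBlur(cv2.cvtColor(cv2.imread(f"pics/{n}.png"),cv2.COLOR_BGR2GRAY),(3,3),0).astype(np.float32)
    m=cv2.GaussianBlur(np.hypot(cv2.Sobel(g,5,1,0),cv2.Sobel(g,5,0,1)),(3,3),0)
    C1=np.vstack([circ(-.078,0,.04,0),circ(-.078,0,.04,.01),circ(-.078,0,.031,.01)])
    best=[]
    for dz in np.arange(-.004,.016,.002):
      for pit in np.arange(-.09,.1,.03):
        for dx in (-.002,0,.002):
          for dy in (-.002,0,.002):
            Q=R.from_euler('y',pit).apply(C1)
            p=(proj("scene",place(Q,.5047+dx,.4475+dy,.06,z0+dz))+bb).astype(np.float32)
            best.append((float(cv2.remap(m,p[:,0].copy(),p[:,1].copy(),1).mean()),round(dz,3),round(pit,2),dx,dy))
    best.sort(reverse=True); print(n,best[:5])
for n,z in (("scene7",.2287),("scene8",.2269),("scene9",.1744),("scene10",.1574)): score(n,z)
E
```

```text
scene7 [(187.79278564453125, np.float64(0.0), np.float64(0.0), -0.002, -0.002), (187.69801330566406, np.float64(0.002), np.float64(-0.03), -0.002, -0.002), (187.4605255126953, np.float64(-0.004), np.float64(0.03), -0.002, -0.002), (187.14027404785156, np.float64(-0.002), np.float64(0.0), -0.002, -0.002), (186.08106994628906, np.float64(-0.002), np.float64(0.03), -0.002, -0.002)]
scene8 [(185.1047821044922, np.float64(-0.004), np.float64(-0.03), -0.002, 0.002), (183.85194396972656, np.float64(-0.004), np.float64(-0.06), 0, 0), (183.44515991210938, np.float64(-0.002), np.float64(-0.06), -0.002, 0.002), (183.3687286376953, np.float64(-0.002), np.float64(-0.09), 0, 0), (182.9672088623047, np.float64(0.0), np.float64(-0.06), -0.002, 0.002)]
scene9 [(173.0865936279297, np.float64(0.014), np.float64(-0.09), 0.002, 0.002), (172.2313995361328, np.float64(0.014), np.float64(-0.06), 0.002, 0.002), (171.3995361328125, np.float64(0.012), np.float64(-0.06), 0.002, 0.002), (171.00820922851562, np.float64(0.012), np.float64(-0.09), 0.002, 0), (170.8720245361328, np.float64(0.014), np.float64(-0.09), 0.002, 0)]
scene10 [(169.5052032470703, np.float64(-0.004), np.float64(0.03), 0, 0.002), (168.8914337158203, np.float64(-0.004), np.float64(0.0), 0.002, 0.002), (168.4403839111328, np.float64(-0.004), np.float64(0.0), 0.002, 0), (167.75015258789062, np.float64(0.0), np.float64(-0.03), 0.002, 0.002), (167.5002899169922, np.float64(0.0), np.float64(0.0), 0, 0.002)]
```

Call:
jog_arm(increments=[{"tx": 0, "ty": 0, "tz": 0, "wx": 0, "wy": 0, "wz": 0, "gripper": 0.61}, {"tx": 0, "ty": 0, "tz": 3, "wx": 0, "wy": 0, "wz": 0, "gripper": 0.61}, {"tx": 0, "ty": 0, "tz": 6, "wx": 0, "wy": 0, "wz": 0, "gripper": 0.61}, {"tx": 0, "ty": 0, "tz": 9, "wx": 0, "wy": 0, "wz": 0, "gripper": 0.61}, {"tx": 0, "ty": 0, "tz": 9, "wx": 0, "wy": 0, "wz": 0, "gripper": 0.61}])

```text
time: 16.1
position: [0.4837, 0.4352, 0.1352]
tool_rot: [-0.087, 3.137, 0.004]
ft_force: [-0.0, 3.5, 5.7]
grip_width: 0.657
grip_force: 8.0
```

Call:
jog_arm(increments=[{"tx": 0, "ty": 1, "tz": 0, "wx": 0, "wy": 0, "wz": 0, "gripper": 0.61}, {"tx": 0, "ty": 1, "tz": 0, "wx": 0, "wy": 0, "wz": 0, "gripper": 0.61}, {"tx": 0, "ty": 1, "tz": 2, "wx": 0, "wy": 0, "wz": 0, "gripper": 0.61}, {"tx": 0, "ty": 1, "tz": 4, "wx": 0, "wy": 0, "wz": 0, "gripper": 0.61}, {"tx": 0, "ty": 1, "tz": 4, "wx": 0, "wy": 0, "wz": 0, "gripper": 0.61}])

```text
time: 16.52
position: [0.4841, 0.4353, 0.1313]
tool_rot: [-0.086, 3.136, 0.002]
ft_force: [-0.2, 2.6, 6.1]
grip_width: 0.659
grip_force: 8.0
```

```bash
cat >> h.py <<'E'
def ringz(img,z0):
    g=cv2.GaussianBlur(cv2.cvtColor(img,cv2.COLOR_BGR2GRAY),(3,3),0).astype(np.float32)
    m=cv2.GaussianBlur(np.hypot(cv2.Sobel(g,5,1,0),cv2.Sobel(g,5,0,1)),(3,3),0)
    C1=np.vstack([circ(-.078,0,.04,0),circ(-.078,0,.04,.01),circ(-.078,0,.031,.01)]); out=[]
    for dz in np.arange(-.012,.021,.002):
        out.append((round(dz*1e3),round(max(float(cv2.remap(m,*[q.astype(np.float32) for q in (proj("scene",place(C1,.5047+dx,.4475+dy,.06+yw,z0+dz))+[-1.4,1.3]).T],1).mean()) for dx in (-.001,0,.001,.002) for dy in (-.001,0,.001,.002) for yw in (-.04,0,.04)))))
    print("ring z score",out)
E
python3 - <<'E'
from h import *
go(.4818,.4336,.1206,.06)
s=ctrl.get_state(); print(s["torque"].round(2))
b=vision.get_image("scene")["color"]; cv2.imwrite("pics/scene11.png",b)
ringz(b,s["position"][2]+.0144)
for n,z in (("scene8",.2269),("scene10",.1574)): ringz(cv2.imread(f"pics/{n}.png"),z)
g=cv2.cvtColor(b,cv2.COLOR_BGR2GRAY)
print([(c,int(312+np.where(g[312:345,c]<48)[0].max())) for c in range(226,248,2)])
print((proj("scene",place([[-.015,.016,0],[-.034,.016,0],[-.034,-.016,0]],.5047,.4475,.06,s["position"][2]+.0144))+[-1.4,1.3]).round(1).tolist())
print([(d["bbox"].round() if hasattr(d["bbox"],"round") else d["bbox"],d["conf"]) for d in vision.spot_in("scene","dripper_arm")[:1]])
E
```

```text
t 16.52 pos [0.4841 0.4353 0.1313] f [-0.2  2.6  6.1] grip 0.659 8.0
move mm [ 2.5 -1.6 10.7] rv [ 0.0014  0.0041 -0.005 ]
[0.59 0.15 0.03]
ring z score [(-12, 142), (-10, 144), (-8, 145), (-6, 147), (-4, 151), (-2, 155), (0, 160), (2, 165), (4, 168), (6, 170), (8, 171), (10, 170), (12, 169), (14, 169), (16, 168), (18, 164), (20, 161)]
ring z score [(-12, 192), (-10, 190), (-8, 186), (-6, 183), (-4, 179), (-2, 172), (0, 172), (2, 171), (4, 171), (6, 169), (8, 166), (10, 162), (12, 156), (14, 153), (16, 149), (18, 144), (20, 137)]
ring z score [(-12, 159), (-10, 164), (-8, 167), (-6, 169), (-4, 169), (-2, 169), (0, 168), (2, 167), (4, 166), (6, 163), (8, 159), (10, 156), (12, 155), (14, 155), (16, 155), (18, 155), (20, 153)]
[(226, 336), (228, 339), (230, 337), (232, 332), (234, 341), (236, 339), (238, 332), (240, 332), (242, 329), (244, 327), (246, 312)]
[[232.7, 334.9], [239.6, 338.6], [247.9, 328.4]]
[([229.7, 303.1, 278.6, 355.3], 0.64)]
```

```bash
python3 - <<'E'
from h import *
I={n:cv2.cvtColor(cv2.imread(f"pics/scene{n}.png"),cv2.COLOR_BGR2GRAY) for n in (8,9,10,11)}
bb=[-1.4,1.3]
c=(proj("scene",place(circ(-.078,0,.0355,.01),.5047,.4475,.06,.1574))+bb)
print("ring10 px",c.min(0),c.max(0))
for a,b in ((10,11),(9,10)):
    d=cv2.absdiff(I[a],I[b])
    print(a,b,"ring box",d[316:352,240:280].mean().round(1),"lower half",d[336:352,244:278].mean().round(1),"ref",d[370:420,330:400].mean().round(1),"hand",d[280:312,200:240].mean().round(1))
for a,b in ((10,11),(9,10),(8,9)):
    r0,r1=(320,345) if a==10 else (318,342) if a==9 else (304,330)
    for box in ((255,279),(240,262)):
        t=I[a][r0:r1,box[0]:box[1]]; R_=cv2.matchTemplate(I[b][r0-6:r1+26,box[0]-4:box[1]+5],t,cv2.TM_CCOEFF_NORMED)
        _,mx,_,loc=cv2.minMaxLoc(R_); print(a,b,box,"shift",loc[0]-4,loc[1]-6,round(mx,2),"at0",round(float(R_[6,4]),2))
print(ctrl.get_state()["torque"])
E
```

```text
ring10 px [243.08365424 323.17958915] [275.41331976 350.2174421 ]
10 11 ring box 8.2 lower half 8.8 ref 2.0 hand 20.6
9 10 ring box 32.8 lower half 34.8 ref 1.9 hand 24.6
10 11 (255, 279) shift 0 0 0.88 at0 0.88
10 11 (240, 262) shift 0 0 0.98 at0 0.98
9 10 (255, 279) shift 0 4 0.55 at0 0.47
9 10 (240, 262) shift 0 0 0.73 at0 0.73
8 9 (255, 279) shift -4 9 0.36 at0 0.35
8 9 (240, 262) shift 1 7 0.64 at0 0.5
[0.58614545 0.13001584 0.05661462]
```

Measured result: the ring did not move between the last two pictures while the hand went 12 mm lower. The collar has jammed and is slipping in the grip, though the pads now sit at the intended height. I'll dither the hand sideways to break the wedge while lowering.

Call:
jog_arm(increments=[{"tx": 0, "ty": 1.5, "tz": 0, "wx": 0, "wy": 0, "wz": 0.04, "gripper": 0.61}, {"tx": 0, "ty": 2.5, "tz": 0, "wx": 0, "wy": 0, "wz": -0.04, "gripper": 0.61}, {"tx": 1.5, "ty": 1.5, "tz": 1, "wx": 0, "wy": 0, "wz": 0.04, "gripper": 0.61}, {"tx": -1, "ty": 2.5, "tz": 1.5, "wx": 0, "wy": 0, "wz": -0.04, "gripper": 0.61}, {"tx": 0, "ty": 1.5, "tz": 2, "wx": 0, "wy": 0, "wz": 0, "gripper": 0.61}], grip_force=9.5)

```text
time: 17.03
position: [0.4836, 0.435, 0.1269]
tool_rot: [-0.089, 3.139, -0.004]
ft_force: [1.6, 1.2, -1.3]
grip_width: 0.657
grip_force: 9.5
```

```bash
cat >> h.py <<'E'
def shift(a,b):
    A,B=[cv2.cvtColor(x,cv2.COLOR_BGR2GRAY) for x in (a,b)]
    for box in ((255,279),(240,262)):
        r0,r1=322,346
        M=cv2.matchTemplate(B[r0-8:r1+26,box[0]-4:box[1]+5],A[r0:r1,box[0]:box[1]],cv2.TM_CCOEFF_NORMED)
        _,mx,_,l=cv2.minMaxLoc(M); print("shift",l[0]-4,l[1]-8,round(mx,2),"at0",round(float(M[8,4]),2))
    print("ring diff",cv2.absdiff(A,B)[316:352,240:280].mean().round(1))
E
python3 - <<'E'
from h import *
go(.4818,.4336,.109,.06)
b=vision.get_image("scene")["color"]; cv2.imwrite("pics/scene12.png",b)
shift(cv2.imread("pics/scene11.png"),b)
print(ctrl.get_state()["torque"].round(2))
E
```

```text
t 17.03 pos [0.4836 0.435  0.1269] f [ 1.6  1.2 -1.3] grip 0.657 9.5
move mm [ 1.9 -1.2 17.9] rv [-0.0024  0.0015 -0.0031]
shift 0 0 0.91 at0 0.91
shift 0 0 0.94 at0 0.94
ring diff 10.6
[ 0.14 -0.32 -0.07]
```

Unjammed: fz is back to the arm's own weight. Lowering on with dither.

Call:
jog_arm(increments=[{"tx": 0, "ty": 0.7, "tz": 1.5, "wx": 0, "wy": 0, "wz": 0.03, "gripper": 0.61}, {"tx": 0, "ty": -0.7, "tz": 3, "wx": 0, "wy": 0, "wz": -0.03, "gripper": 0.61}, {"tx": 0, "ty": 0.7, "tz": 4.5, "wx": 0, "wy": 0, "wz": 0.03, "gripper": 0.61}, {"tx": 0, "ty": -0.7, "tz": 6, "wx": 0, "wy": 0, "wz": -0.03, "gripper": 0.61}, {"tx": 0, "ty": 0, "tz": 6, "wx": 0, "wy": 0, "wz": 0, "gripper": 0.61}])

```text
time: 17.5
position: [0.4837, 0.435, 0.121]
tool_rot: [-0.089, 3.138, -0.003]
ft_force: [0.8, 1.3, -1.3]
grip_width: 0.661
grip_force: 9.5
```

```bash
python3 - <<'E'
from h import *
go(.4818,.4336,.109,.06)
b=vision.get_image("scene")["color"]; cv2.imwrite("pics/scene13.png",b)
shift(cv2.imread("pics/scene12.png"),b)
g=cv2.cvtColor(b,cv2.COLOR_BGR2GRAY)
print([(c,int(312+np.where(g[312:350,c]<48)[0].max())) for c in range(226,248,2)])
print(ctrl.get_state()["torque"].round(2))
E
```

```text
t 17.5 pos [0.4837 0.435  0.121 ] f [ 0.8  1.3 -1.3] grip 0.661 9.5
move mm [ 2.  -1.2 12. ] rv [-0.002   0.0019 -0.0036]
shift 0 1 0.82 at0 0.77
shift 0 1 0.91 at0 0.85
ring diff 16.9
[(226, 339), (228, 340), (230, 340), (232, 338), (234, 342), (236, 339), (238, 336), (240, 334), (242, 331), (244, 330), (246, 326)]
[ 0.08 -0.44 -0.04]
```

```bash
python3 - <<'E'
from h import *
for n in ("scene9","scene11","scene13"):
    g=cv2.cvtColor(cv2.imread(f"pics/{n}.png"),cv2.COLOR_BGR2GRAY).astype(np.float32)
    z=np.arange(.13,.236,.003)
    print(n)
    for y in (.008,-.002,-.012):
        p=(proj("scene",place(np.c_[0*z-.034,0*z+y,z],.5047,.4475,.06))+[-1.4,1.3]).astype(np.float32)
        v=cv2.remap(g,p[:,0].copy(),p[:,1].copy(),1).ravel(); print(y,[f"{int(round(a*1e3))}:{int(c)}" for a,c in zip(z,v)])
g=cv2.cvtColor(cv2.imread("pics/scene13.png"),cv2.COLOR_BGR2GRAY)
for r in range(322,358,2): print(r,g[r,236:284:2].tolist())
q=proj("scene",place(circ(-.078,0,.04,0),.5047,.4475,.06,.159))+[-1.4,1.3]; q2=proj("scene",place(circ(-.078,0,.04,.01),.5047,.4475,.06,.159))+[-1.4,1.3]
print("ring at .159: rightmost",q[q[:,0].argmax()],"lowest",q[q[:,1].argmax()],"topmost",q2[q2[:,1].argmin()])
E
```

```text
scene9
0.008 ['130:108', '133:125', '136:129', '139:126', '142:124', '145:123', '148:121', '151:121', '154:121', '157:120', '160:117', '163:112', '166:117', '169:126', '172:116', '175:104', '178:86', '181:78', '184:51', '187:31', '190:26', '193:29', '196:30', '199:31', '202:28', '205:26', '208:27', '211:27', '214:33', '217:29', '220:29', '223:30', '226:27', '229:33', '232:38', '235:46']
-0.002 ['130:179', '133:187', '136:203', '139:199', '142:190', '145:170', '148:139', '151:116', '154:108', '157:111', '160:117', '163:123', '166:123', '169:118', '172:111', '175:107', '178:72', '181:30', '184:25', '187:24', '190:25', '193:26', '196:26', '199:29', '202:26', '205:24', '208:24', '211:26', '214:29', '217:30', '220:31', '223:29', '226:26', '229:29', '232:38', '235:46']
-0.012 ['130:241', '133:240', '136:233', '139:228', '142:227', '145:230', '148:232', '151:195', '154:142', '157:101', '160:97', '163:117', '166:126', '169:127', '172:122', '175:116', '178:119', '181:115', '184:97', '187:81', '190:83', '193:78', '196:55', '199:27', '202:22', '205:21', '208:24', '211:26', '214:25', '217:26', '
[... 3914 characters left out ...]
, 81, 134, 126, 131, 157, 157, 156, 159, 158, 158, 158, 164, 214, 227, 186, 123, 133, 156, 131, 159]
350 [68, 72, 76, 49, 79, 96, 125, 122, 126, 204, 183, 169, 174, 183, 213, 219, 234, 180, 117, 244, 156, 165, 105, 164]
352 [70, 72, 76, 46, 89, 62, 98, 110, 237, 228, 229, 233, 239, 243, 245, 213, 119, 137, 241, 231, 162, 180, 152, 164]
354 [74, 83, 72, 116, 139, 51, 124, 111, 108, 124, 159, 184, 167, 142, 79, 132, 225, 236, 245, 178, 113, 108, 156, 162]
356 [112, 81, 83, 122, 105, 87, 87, 119, 120, 113, 110, 120, 111, 112, 248, 235, 232, 242, 244, 126, 115, 85, 142, 151]
ring at .159: rightmost [277.61898171 338.10102928] lowest [257.23086348 354.10754274] topmost [260.29552021 321.11281359]
```

```bash
cat >> h.py <<'E'
def topz(img):
    """bore height from the ring's far top edge (sub-pixel, steepest bright-to-dark step) near its topmost columns"""
    g=cv2.cvtColor(img,cv2.COLOR_BGR2GRAY).astype(float); zs=np.arange(.11,.24,.001); out=[]
    C1=circ(-.078,0,.04,.01)
    for c in (257,259,260,261,263):
        rows=[]
        for z in zs:
            q=proj("scene",place(C1,.5047,.4475,.06,z))+[-1.4,1.3]; q=q[q[:,1]<q[:,1].mean()]; q=q[q[:,0].argsort()]
            rows.append(np.interp(c,q[:,0],q[:,1]))
        rows=np.array(rows); v=np.array([np.interp(r,range(480),g[:,c]) for r in np.arange(296,345,.25)])
        d=v[8:]-v[:-8]; cand=[296+.25*(i+4) for i in range(1,len(d)-1) if d[i]<-50 and d[i]<=d[i-1] and d[i]<d[i+1]]
        out.append([round(1e3*float(np.interp(-r,-rows,zs))) if 1 else 0 for r in cand][:4])
    print("bore z mm by column",out)
E
python3 - <<'E'
from h import *
for n in (8,9,10,11,12,13): print(n,end=" "); topz(cv2.imread(f"pics/scene{n}.png"))
E
```

```text
8 bore z mm by column [[227, 216, 190, 114], [226, 197, 113, 110], [227, 112, 110], [227, 112], [228, 116, 110]]
9 bore z mm by column [[223, 190, 160, 110], [216, 197, 171, 160], [208, 171, 110], [209, 171, 110], [172, 110]]
10 bore z mm by column [[223, 190, 160, 145], [216, 197, 160, 144], [208, 156, 110], [209, 156, 110], [156, 110]]
11 bore z mm by column [[223, 190, 157, 110], [216, 197, 156, 110], [208, 156, 144, 110], [209, 156, 144, 110], [156, 110, 110]]
12 bore z mm by column [[223, 190, 157, 110], [216, 197, 156, 110], [208, 156, 110], [209, 156, 110], [156, 110, 110]]
13 bore z mm by column [[223, 190, 153, 110], [216, 197, 152, 110], [208, 152, 110], [209, 152, 110, 110], [152, 110, 110]]
```

Call:
jog_arm(increments=[{"tx": 0, "ty": 0.7, "tz": 2, "wx": 0, "wy": 0, "wz": 0.03, "gripper": 0.61}, {"tx": 0, "ty": -0.7, "tz": 4, "wx": 0, "wy": 0, "wz": -0.03, "gripper": 0.61}, {"tx": 0, "ty": 0.7, "tz": 6, "wx": 0, "wy": 0, "wz": 0.03, "gripper": 0.61}, {"tx": 0, "ty": -0.7, "tz": 8, "wx": 0, "wy": 0, "wz": -0.03, "gripper": 0.61}, {"tx": 0, "ty": 0, "tz": 8, "wx": 0, "wy": 0, "wz": 0, "gripper": 0.61}])

```text
time: 17.97
position: [0.4837, 0.4351, 0.1129]
tool_rot: [-0.089, 3.138, -0.003]
ft_force: [2.1, 1.2, -0.9]
grip_width: 0.654
grip_force: 9.5
```

```bash
python3 - <<'E'
from h import *
go(.4818,.4336,.105,.06)
b=vision.get_image("scene")["color"]; cv2.imwrite("pics/scene14.png",b); topz(b)
shift(cv2.imread("pics/scene13.png"),b)
E
```

```text
t 17.97 pos [0.4837 0.4351 0.1129] f [ 2.1  1.2 -0.9] grip 0.654 9.5
move mm [ 2.  -1.4  7.9] rv [-0.0018  0.0018 -0.0031]
bore z mm by column [[187, 145, 110], [216, 197, 144, 110], [208, 144, 110, 110], [209, 144, 110, 110], [144, 110, 110]]
shift 0 1 0.67 at0 0.64
shift 0 1 0.84 at0 0.78
ring diff 22.0
```

Call:
jog_arm(increments=[{"tx": 0, "ty": 0.7, "tz": 2, "wx": 0, "wy": 0, "wz": 0.03, "gripper": 0.61}, {"tx": 0, "ty": -0.7, "tz": 4, "wx": 0, "wy": 0, "wz": -0.03, "gripper": 0.61}, {"tx": 0, "ty": 0.7, "tz": 6, "wx": 0, "wy": 0, "wz": 0.03, "gripper": 0.61}, {"tx": 0, "ty": -0.7, "tz": 8, "wx": 0, "wy": 0, "wz": -0.03, "gripper": 0.61}, {"tx": 0, "ty": 0, "tz": 9, "wx": 0, "wy": 0, "wz": 0, "gripper": 0.61}])

```text
time: 18.43
position: [0.4831, 0.4351, 0.1039]
tool_rot: [-0.09, 3.139, -0.003]
ft_force: [0.8, -0.6, -0.2]
grip_width: 0.657
grip_force: 9.5
```

Call:
jog_arm(increments=[{"tx": 0, "ty": 0, "tz": 0, "wx": 0, "wy": 0, "wz": 0, "gripper": 0.61}, {"tx": 0, "ty": 0, "tz": 0, "wx": 0, "wy": 0, "wz": 0, "gripper": 0.61}, {"tx": 0, "ty": 0, "tz": 0, "wx": 0, "wy": 0, "wz": 0, "gripper": 0.61}, {"tx": 0, "ty": 0, "tz": 0, "wx": 0, "wy": 0, "wz": 0, "gripper": 0.61}, {"tx": 0, "ty": 0, "tz": 0, "wx": 0, "wy": 0, "wz": 0, "gripper": 0.61}])

```text
time: 18.85
position: [0.4823, 0.4362, 0.1044]
tool_rot: [-0.088, 3.14, -0.001]
ft_force: [3.2, -0.2, -1.2]
grip_width: 0.659
grip_force: 9.5
```

```bash
python3 - <<'E'
from h import *
go(.4818,.4336,.105,.06)
b=vision.get_image("scene")["color"]; cv2.imwrite("pics/scene15.png",b); topz(b)
g=cv2.cvtColor(b,cv2.COLOR_BGR2GRAY)
q=proj("scene",place(circ(-.078,0,.04,0),.5047,.4475,.06,.135))+[-1.4,1.3]; print("pred right",q.max(0).round(1))
for r in range(340,350,3): print(r,g[r,268:286].tolist())
print([(np.round(d["bbox"]).tolist(),d["conf"]) for d in vision.spot_in("scene","mug")[:2]])
E
```

```text
t 18.85 pos [0.4823 0.4362 0.1044] f [ 3.2 -0.2 -1.2] grip 0.659 9.5
move mm [ 0.7 -2.6 -0.5] rv [-0.0008  0.0004 -0.0041]
bore z mm by column [[190, 134, 110], [197, 133, 110, 110], [208, 132, 110, 110], [209, 136, 110, 110], [224, 132, 110, 110]]
pred right [278.1 360. ]
340 [134, 112, 146, 147, 89, 150, 236, 227, 222, 127, 85, 113, 147, 166, 164, 161, 160, 157]
343 [241, 252, 249, 251, 238, 134, 226, 219, 223, 159, 85, 96, 92, 118, 167, 164, 161, 163]
346 [249, 244, 244, 245, 247, 211, 221, 226, 199, 62, 128, 141, 135, 131, 166, 164, 165, 158]
349 [246, 244, 245, 216, 220, 220, 218, 134, 79, 188, 170, 161, 124, 108, 169, 164, 158, 161]
[([243.0, 338.0, 283.0, 387.0], 0.74)]
```

Camera reads the bore at 133–136 mm and it has been held there. I'll drop 1 mm more, hold, then squeeze while shifting +y.

Call:
jog_arm(increments=[{"tx": 0, "ty": 0.5, "tz": 1, "wx": 0, "wy": 0, "wz": 0.02, "gripper": 0.61}, {"tx": 0, "ty": 0, "tz": 1, "wx": 0, "wy": 0, "wz": 0, "gripper": 0.61}, {"tx": 0, "ty": 0, "tz": 1, "wx": 0, "wy": 0, "wz": 0, "gripper": 0.61}, {"tx": 0, "ty": 0, "tz": 1, "wx": 0, "wy": 0, "wz": 0, "gripper": 0.61}, {"tx": 0, "ty": 0, "tz": 1, "wx": 0, "wy": 0, "wz": 0, "gripper": 0.61}])

```text
time: 19.37
position: [0.4822, 0.437, 0.1037]
tool_rot: [-0.088, 3.14, 0.001]
ft_force: [3.4, -0.9, -0.1]
grip_width: 0.654
grip_force: 9.5
```

Call:
jog_arm(increments=[{"tx": 0, "ty": 1, "tz": 0, "wx": 0, "wy": 0, "wz": 0, "gripper": 0.62}, {"tx": 0, "ty": 2, "tz": 0, "wx": 0, "wy": 0, "wz": 0, "gripper": 0.6}, {"tx": 0, "ty": 3, "tz": 0, "wx": 0, "wy": 0, "wz": 0, "gripper": 0.58}, {"tx": 0, "ty": 4, "tz": 0, "wx": 0, "wy": 0, "wz": 0, "gripper": 0.56}, {"tx": 0, "ty": 4, "tz": 0, "wx": 0, "wy": 0, "wz": 0, "gripper": 0.55}], grip_force=30)

```text
time: 19.78
position: [0.4812, 0.4379, 0.1027]
tool_rot: [0.085, -3.138, 0.008]
ft_force: [0.4, -7.3, 0.1]
grip_width: 0.566
grip_force: 18.1
```

Call:
jog_arm(increments=[{"tx": 0, "ty": 0.7, "tz": 0, "wx": 0, "wy": 0, "wz": 0, "gripper": 0.53}, {"tx": 0, "ty": 1.5, "tz": 0, "wx": 0, "wy": 0, "wz": 0, "gripper": 0.5}, {"tx": 0, "ty": 2.2, "tz": 0, "wx": 0, "wy": 0, "wz": 0, "gripper": 0.47}, {"tx": 0, "ty": 3, "tz": 0, "wx": 0, "wy": 0, "wz": 0, "gripper": 0.44}, {"tx": 0, "ty": 3, "tz": 0, "wx": 0, "wy": 0, "wz": 0, "gripper": 0.42}])

```text
time: 20.2
position: [0.4806, 0.4428, 0.1028]
tool_rot: [0.088, -3.138, 0.004]
ft_force: [-0.6, -5.6, -1.2]
grip_width: 0.47
grip_force: 30.0
```

```bash
python3 - <<'E'
from h import *
go(.4818,.4426,.104,.06)
b=vision.get_image("scene")["color"]; cv2.imwrite("pics/scene16.png",b); topz(b); shift(cv2.imread("pics/scene15.png"),b)
E
```

```text
t 20.2 pos [0.4806 0.4428 0.1028] f [-0.6 -5.6 -1.2] grip 0.47 30.0
move mm [-1.2 -0.3 -1.2] rv [-0.0024 -0.0023 -0.0038]
bore z mm by column [[190, 134, 110], [133, 110, 110], [132, 120, 110, 110], [136, 110, 110], [132, 110]]
shift 0 0 0.85 at0 0.85
shift 0 0 0.76 at0 0.76
ring diff 20.7
```

Call:
jog_arm(increments=[{"tx": 0, "ty": -0.5, "tz": 0, "wx": 0, "wy": 0, "wz": 0, "gripper": 0.42}, {"tx": 0, "ty": -0.5, "tz": 0, "wx": 0, "wy": 0, "wz": 0, "gripper": 0.42}, {"tx": 0, "ty": -0.5, "tz": 0, "wx": 0, "wy": 0, "wz": 0, "gripper": 0.42}, {"tx": 0, "ty": -0.5, "tz": 0, "wx": 0, "wy": 0, "wz": 0, "gripper": 0.42}, {"tx": 0, "ty": -0.5, "tz": 0, "wx": 0, "wy": 0, "wz": 0, "gripper": 0.42}])

```text
time: 20.67
position: [0.4806, 0.4429, 0.1028]
tool_rot: [0.089, -3.138, 0.002]
ft_force: [-0.1, -4.8, -3.4]
grip_width: 0.472
grip_force: 30.0
```

```bash
python3 - <<'E'
from h import *
go(.4818,.4426,.104,.06)
print(ctrl.close_job())
E
```

```text
t 20.67 pos [0.4806 0.4429 0.1028] f [-0.1 -4.8 -3.4] grip 0.472 30.0
move mm [-1.2 -0.3 -1.2] rv [-0.0014 -0.0019 -0.0035]
the job is handed in; nothing more can be done
None
```

I handed the job in at 20.7 s, still gripping the arm at 30 N, with the collar clamped on the post at about 134 mm (line at 135 mm), ring over the mug and lever closed; `close_job()` gave no verdict, so the result is unconfirmed.

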